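# Dip the mill's charge with the depth gauge and present its tip at the reading fork

### The arm

A 6-joint arm with a two-finger parallel gripper is mounted at the origin on the work surface. World frame = base frame: x ahead of the robot, y to its left, z up, the work surface at z = 0. Lengths are in m, angles in rad, forces in N, time in s.
With the tool pointing down it reaches from about 0.3 to 0.775 m from the base axis. Payload 14.6 kg.
Tool frame: the origin (TCP) lies at the very end of the fingers, on their centre line; the grasp point (between the pads) lies ctrl.grasp_offset behind it (ctrl.grasp_offset is the distance from the TCP to the grasp point, in m); z points along the fingers, y is the direction in which the jaws open and shut (so a half turn about z gives the same grasp; the last joint's range is limited). The gripper opens to 94 mm and grips with 3 to 60 N. Pads are 16 mm wide; open, the fingers measure 119 mm over their backs; the gripper's body (75 mm by 177 mm) begins 78 mm behind the grasp point.
Start: joints at [1.102, 0.3, 1.521, -0, 1.321, -0.067], TCP at [0.215, 0.506, 0.205] pointing down, gripper open.
Joint ranges: [-3.03, 3.03], [-0.79, 2.21], [0.23, 2.52], [-1.04, 4.18], [0, 3.07], [-2.55, 2.55]. Speed limits (rad/s): [2.22, 2.22, 2.57, 3.14, 3.14, 3.14].

### API

Orientations are given as [roll, pitch, yaw] about the fixed x, y, z axes, in that order (R = Rz(yaw) Ry(pitch) Rx(roll)).
In Python, from station import ctrl gives the robot as it stands. The module is installed in compiled form; this text tells all that it offers.
- The arm moves only by the tool carry_out, never from a script. Its argument "deltas" is a list of rows, each an object of numbers: "x", "y", "z": the shift along the tool's x, y, z in units of 0.02 m (1.0 is 0.02 m); "wx", "wy", "wz": the turn, a rotation vector about the tool's x, y, z in units of 0.08 rad (1.0 is 0.08 rad); "jaw": the opening in per cent of the stroke, from 0 (shut) to 100 (fully open). A call has 1 to 12 rows; each row shifts and turns the commanded pose from where the row before left it, along the tool's axes as they then stand; what a row does not reach is not made up. A row lasts 1/12 s, in which the tool goes at most 41.7 mm and 7.16 degrees, less where a joint would pass 70% of its speed; a pose out of reach is approached as far as the arm can. A call with a number of a shift or a turn outside -1 to 1 is refused whole. A call with a gripper value outside its range is refused whole. The fingers move at their own pace and stop on an object; "squeeze" is the grip in N (left out, the last holds). Time passes only in rows, so rows that do not move let the fingers close. It gives the time, the measured TCP pose, the force and the opening at its end, in the units of the state.
- ctrl.get_obs(): the state, without advancing time (a new reading comes with each control period).
- ctrl.camera(name): name is "side" or "top"; returns the picture (400x640x3 uint8, blue, green, red); there is no depth.
- ctrl.camera_params(name): a dict with "mtx" (3x3 intrinsics, pixels), "dist" ([k1, k2, p1, p2, k3] as OpenCV has them; the pictures are not rectified), "origin" and "attitude" of the camera in the world. Camera axes: x right, y down, z forward; pixel columns grow to the right and rows downward; lengths in m; the calibration is good to about 2 mm. A picture is of the moment at which its call begins. camera_params takes no time and is no camera call.
- ctrl.hand_in(): hands the job in, once; it reports no verdict.
Trained networks look in the newest picture that a camera, given by its name, has taken for a name from the list of things; names that differ only in an ending like _2 or _b are one class to them, and where a whole thing is asked for, a point or a joint stands for the part that bears it (a point fixed in the world has none). Each returns a list of dicts, best first, with "conf" (0 to 1); they miss things now and then, are a little off and sometimes report something else, mostly with a low value. They report only what shows in the picture. A call takes as long as a camera call. They do not tell look-alikes from the thing itself.
- ctrl.boxes_of(camera, label): "rect" ([left, top, right, bottom] in pixels, round what is visible of it).
- ctrl.mark_of(camera, label): "position" ([row, column] in pixels: a listed point, or the origin of a listed thing).
The state is a dict: "time_s": time; "qpos": joint angles; "joint_vel": joint speeds; "tau": joint torques, N m; "ee_pos": TCP position; "eef_rot": TCP orientation; "force": force on the tool from outside, world axes, zero at the start; "moment": the same for the moment, N m; "grip_width": finger opening in m.
Only numpy, scipy, OpenCV 4.12 (cv2) and the standard library are available. Lean on these libraries where they do the work, as an engineer would, in place of code of your own. Each camera call takes 0.05 s, during which the arm holds its last target.

### The job

Check the charge depth in the mill: take the dip gauge (orange handle) from its cradle, slide its rod into the mill's sloping guide tube until the brass collar stops on the mouth, and draw it right out again. Then present the tip for reading: hold the rod level with its red tip in the middle of the open reading fork, between the two red bands on its posts, the gauge touching nothing but the gripper, and finish while still holding it there. Leave the other things on the bench where they stand.

Things in the scene. Friction and masses are not known exactly. Their poses are not given: they have to be found in the camera images.
- gauge_grip (a point): grip point of the loose straight dip gauge (150 g), in its orange handle near the balance point; x along the rod to the tip, z up. Handle 18 mm wide, 22 high, from 50 mm behind to 40 ahead of this point; then a brass collar 40 mm in diameter, 8 thick; then a steel rod 10 mm in diameter, 110 long. It starts level in the cradle, this point 65 mm above the table, open to fingers from above.
- gauge_collar (a point): centre of the collar's front face (the face that stops on the tube mouth), 48 mm ahead of gauge_grip along the rod; axes as gauge_grip
- gauge_tip (a point): end of the gauge's red tip, 158 mm ahead of gauge_grip along the rod; axes as gauge_grip
- gauge: the loose dip gauge as a whole; origin and axes as gauge_grip
- guide_mouth (a point): centre of the mouth rim of the mill's guide tube (fixed aluminium tube), 110 mm above the table. z points out along the tube, 25 degrees above level; the rod goes in along -z. Bore 16 mm in diameter, 125 deep; the mouth flares to 30 mm inside over the last 12 mm, rim 38 outside. Nothing stands ahead of the mouth.
- mill: the fixed sample mill: black base plate 130 x 370 mm, green block, sloping aluminium guide tube, white housing; origin on the table straight below the tube mouth; the tube runs down along its -y axis; the housing, 132 mm tall (panel to 142), stands from 145 to 365 mm from the origin along -y
- cradle: fixed grey cradle, base 200 x 60 x 10 mm, two notched posts that carry the gauge, 42 mm behind (under the handle's end, 64 mm high) and 100 mm ahead (under the rod, 70 mm high) of its origin along x; origin on the table below the grip point, x along the rod. Lift the gauge straight up by at least 20 mm to clear the notches.
- fork_focus (a point): reading point of the fixed reading fork: the middle of the gap, half-way between the red bands of its two posts, 130 mm above the table; x axis is level and runs through the gap away from the robot's side, y from post to post
- fork: the fixed reading fork: grey base 70 x 100 x 12 mm with two black upright posts 157 mm tall, 16 x 14 mm, 58 mm apart inside, with a red band round each at 130 mm; open at the top and on both sides along x; origin on the table at the base centre
- mortar: bystander: loose steel mortar bowl with a pestle, 100 mm wide, 50 mm tall (pestle to 95 mm); origin under its centre
- rack: bystander: loose blue tube rack 90 x 200 x 45 mm, caps to 59 mm; origin under its centre
- sample_box: bystander: loose white sample box 45 x 45 x 20 mm; origin under its centre
- jar: bystander: loose amber jar, 40 mm wide, 50 mm tall; origin under its centre
- weight: bystander: loose brass weight, 36 mm wide, 30 mm tall; origin under its centre
- spatula: bystander: loose lab spatula 160 mm long, lying flat
- mouse: bystander: loose black computer mouse, 60 mm wide, 34 mm tall; origin under its centre
Mind the look-alikes: they are no part of the job. What is shaped like the gauge but purple is not meant.

How it is judged:
On the way, in this order (a step that is already met when the one before it is completed fails the run):
1. the gauge is in the guide tube, in the gripper, with its collar stopped on the mouth (contact force between gauge and the fingers above 1 N and z of gauge_collar in the frame of guide_mouth below 0.003 m and distance between gauge_collar and guide_mouth below 0.009 m and angle between the x axis of gauge_grip and the z axis of guide_mouth, either way round below 0.12 rad), for 0.2 s.
2. the gauge is drawn right out of the tube, in the gripper (contact force between gauge and the fingers above 1 N and z of gauge_tip in the frame of guide_mouth above 0.005 m), for 0.2 s.
At the end, for the whole second after the job is handed in: The gauge is held still in the gripper (touching neither fork, cradle, mill nor any bystander), its rod level within 7 degrees, the end of its tip within 15 mm of the fork's reading point 130 mm above the table; the bystanders are within 30 mm of where they stood (contact force between gauge and the fingers above 1 N and distance between gauge_tip and fork_focus below 0.015 m and angle between gauge_grip's own x axis and vertical between 1.451 and 1.691 rad and linear speed of gauge below 0.03 m/s and contact force between gauge and fork below 0.2 N and contact force between gauge and cradle below 0.2 N and contact force between gauge and mill below 0.2 N and contact force between gauge and mortar below 0.2 N and contact force between gauge and rack below 0.2 N and contact force between gauge and sample_box below 0.2 N and contact force between gauge and jar below 0.2 N and contact force between gauge and weight below 0.2 N and contact force between gauge and spatula below 0.2 N and contact force between gauge and mouse below 0.2 N and distance of each of mortar, rack, sample_box, jar, weight, spatula, mouse from where it was at the start of the episode below 0.03 m); the arm keeps its last pose, push and grip.
It fails at once if a bystander is displaced by more than 30 mm (distance of any of mortar, rack, sample_box, jar, weight, spatula, mouse from where it was at the start of the episode above 0.03 m).
It also fails if it takes over 54 s, if anything falls off the work surface, if the arm or the gripper's body presses on something with over 40 N, if the wrist force passes 120 N, or if a joint passes its speed limit or range.

## Working session

There is one attempt and no reset: what is moved stays moved. The work goes in short steps, Python scripts to look and compute and a tool call to move; the robot and the scene stay as the last step left them, time stands still between calls to the robot, and variables do not carry over. Pictures are saved under pics/ and viewed, and the job is handed in when it is done.

Besides the shell and the picture viewer there is one more tool, called after ">>>" by a JSON object that holds its "name" and its "arguments", one argument or row to a line. carry_out: Moves the arm, as the interface text tells. Its arguments: {"type":"object","properties":{"deltas":{"type":"array"},"squeeze":{"type":"number"}},"required":["deltas"]}

```bash
mkdir -p pics
cat > h.py <<'E'
from station import ctrl
import numpy as np, cv2
from scipy.spatial.transform import Rotation as R
np.set_printoptions(precision=4,suppress=True)
def cam(n):
    p=ctrl.camera_params(n); return p
E
python3 - <<'E'
from h import *
for n in ("side","top"):
    cv2.imwrite(f"pics/{n}0.png",ctrl.camera(n)); print(n,ctrl.camera_params(n))
print(ctrl.get_obs(),ctrl.grasp_offset)
for n in ("side","top"):
    for l in ("gauge_grip","gauge_collar","gauge_tip","guide_mouth","mill","cradle","fork_focus","fork"):
        print(n,l,[(round(d['conf'],2),np.round(d['position'],1)) for d in ctrl.mark_of(n,l)][:4])
E
```

```text
side {'mtx': array([[437.2391,   0.    , 312.9876],
       [  0.    , 437.2391, 204.4453],
       [  0.    ,   0.    ,   1.    ]]), 'dist': array([0.0076, 0.    , 0.    , 0.    , 0.    ]), 'origin': array([ 0.2354, -0.7547,  0.6309]), 'attitude': array([-2.0893, -0.0053, -0.2465])}
top {'mtx': array([[387.0701,   0.    , 318.1555],
       [  0.    , 387.0701, 201.4471],
       [  0.    ,   0.    ,   1.    ]]), 'dist': array([-0.0727,  0.    ,  0.    ,  0.    ,  0.    ]), 'origin': array([0.3476, 0.1305, 0.9721]), 'attitude': array([-2.9882,  0.0375, -1.5582])}
{'time_s': 0.1, 'qpos': array([ 1.1024,  0.3004,  1.5215,  0.    ,  1.3207, -0.0666]), 'joint_vel': array([-0.0001,  0.0006, -0.0008,  0.0009, -0.0004,  0.0008]), 'tau': array([ -0.0006, -53.2637, -35.3282,   0.0709,   0.0234,  -0.0001]), 'ee_pos': array([0.215, 0.506, 0.205]), 'eef_rot': array([-3.1406, -0.0001,  2.7398]), 'force': array([ 0.1846, -0.5   ,  0.6263]), 'moment': array([0.0131, 0.0446, 0.0042]), 'grip_width': 0.09375332623839681} 0.0188
side gauge_grip [(0.93, array([201.9, 299.7])), (0.8, array([202.9, 192.1]))]
[... 321 characters left out ...]
le [(0.76, array([221.1, 300.2])), (0.51, array([256.1, 342.2]))]
side fork_focus [(0.78, array([209. , 408.2]))]
side fork [(0.74, array([213.3, 413.5])), (0.55, array([259.6, 402.6]))]
top gauge_grip [(0.83, array([218.4, 291. ])), (0.79, array([330., 223.]))]
top gauge_collar [(0.9, array([313.4, 236.2])), (0.65, array([217.8, 290. ])), (0.59, array([221.8, 310.9]))]
top gauge_tip [(0.92, array([273.7, 260.2])), (0.9, array([234.8, 356.1]))]
top guide_mouth [(0.88, array([212.5, 427.7]))]
top mill [(0.7, array([214.2, 421.5])), (0.18, array([136. , 240.6]))]
top cradle []
top fork_focus [(0.69, array([126.9, 384.6]))]
top fork [(0.98, array([145.5, 380.5])), (0.31, array([138.9, 431.9]))]
```

View pics/side0.png

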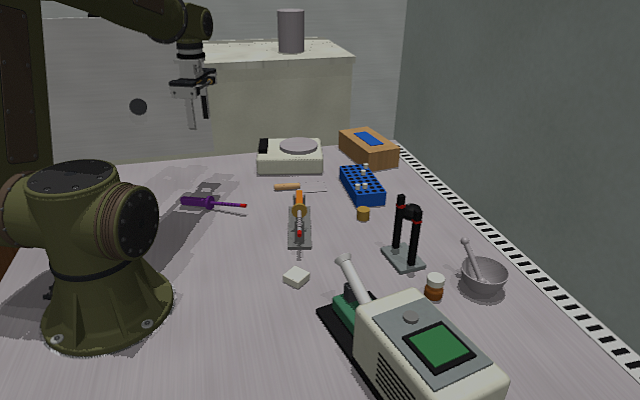

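View pics/top0.png

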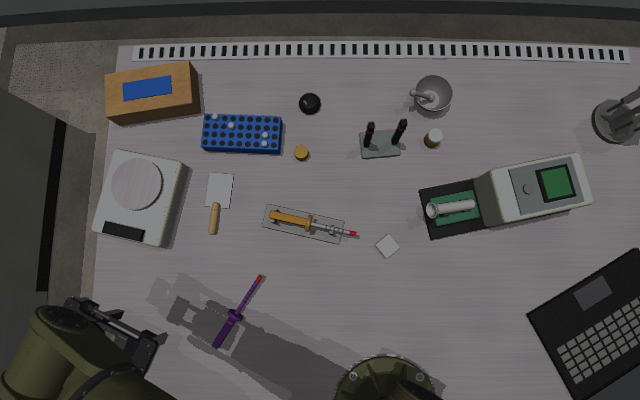

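The side view shows the orange gauge in its cradle, handle (299,202) and tip (299,234). The mill mouth is at (345,258) and the fork at (405,215). In the top view the gauge runs from (272,213) to (356,234), the mouth is at (430,210), and the fork posts are at (370,130) and (402,128). The purple look-alike is to be ignored.

```bash
cat >> h.py <<'E'
def ray(n,rc):
    p=cam(n); uv=cv2.undistortPoints(np.array([[[rc[1],rc[0]]]],float),p['mtx'],p['dist'])[0,0]
    A=R.from_euler('xyz',p['attitude']).as_matrix()
    d=A@np.array([uv[0],uv[1],1]); return np.array(p['origin']),d/np.linalg.norm(d)
def atz(n,rc,z):
    o,d=ray(n,rc); return o+d*(z-o[2])/d[2]
def tri(a,b):
    o1,d1=ray('side',a);o2,d2=ray('top',b)
    A=np.c_[d1,-d2]; s=np.linalg.lstsq(A,o2-o1,rcond=None)[0]
    p,q=o1+d1*s[0],o2+d2*s[1]; return (p+q)/2,np.linalg.norm(p-q)
def proj(n,P):
    p=cam(n);A=R.from_euler('xyz',p['attitude']).as_matrix()
    c=A.T@(np.array(P)-p['origin']); 
    return cv2.projectPoints(c.reshape(1,1,3),np.zeros(3),np.zeros(3),p['mtx'],p['dist'])[0].ravel()
E
python3 - <<'E'
from h import *
M={'grip':((201.9,299.7),(218.4,291),.065),'collar':((209.4,296.9),(221.8,310.9),.065),'tip':((234.4,299.3),(234.8,356.1),.065),'mouth':((253.6,344.8),(212.5,427.7),.11),'focus':((209,408.2),(126.9,384.6),.13),'fork':((259.6,402.6),(145.5,380.5),0)}
for k,(a,b,z) in M.items(): print(k,atz('side',a,z),atz('top',b,z),*tri(a,b))
def crop(n,x0,y0,w,h,s,f):
    im=cv2.imread(f'pics/{n}0.png')[y0:y0+h,x0:x0+w]; cv2.imwrite(f,cv2.resize(im,None,fx=s,fy=s,interpolation=cv2.INTER_CUBIC))
crop('top',250,190,120,70,6,'pics/c1.png')
crop('top',350,100,120,70,6,'pics/c2.png')
crop('top',410,150,190,100,4,'pics/c3.png')
crop('side',270,170,100,90,6,'pics/c4.png')
crop('side',310,180,130,140,4,'pics/c5.png')
E
```

```text
grip [0.4495 0.2277 0.065 ] [0.4464 0.2301 0.065 ] [0.4483 0.23   0.0637] 0.003410324559598892
collar [0.434  0.1912 0.065 ] [0.4388 0.1828 0.065 ] [0.4353 0.183  0.0699] 0.005994154186190091
tip [0.4149 0.0772 0.065 ] [0.4092 0.0767 0.065 ] [0.4119 0.0762 0.0657] 0.005503682216008582
mouth [ 0.4743 -0.0784  0.11  ] [ 0.4572 -0.0807  0.11  ] [ 0.4647 -0.082   0.1127] 0.016011187802326483
focus [0.6575 0.0248 0.13  ] [0.6494 0.0152 0.13  ] [0.6499 0.0153 0.1356] 0.004852794637078199
fork [0.6516 0.0087 0.    ] [0.6454 0.0089 0.    ] [0.6482 0.0082 0.0002] 0.005701122551969492
```

View pics/c1.png

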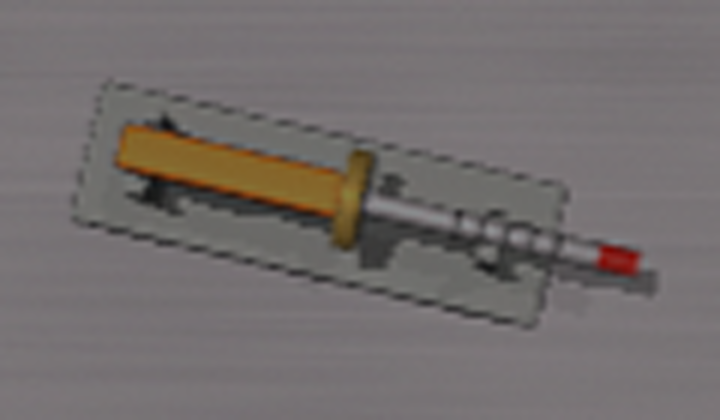

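View pics/c2.png

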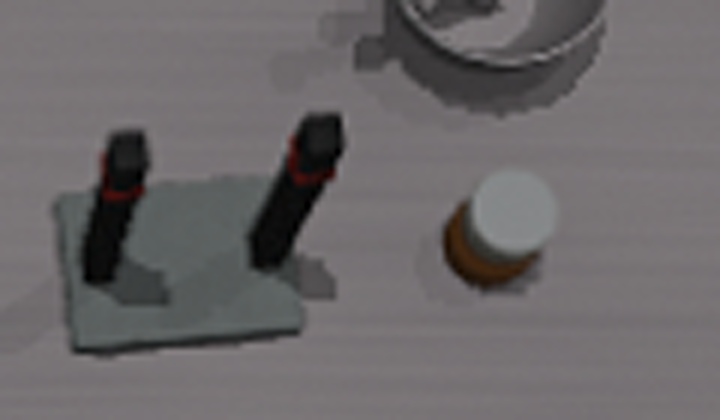

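View pics/c3.png

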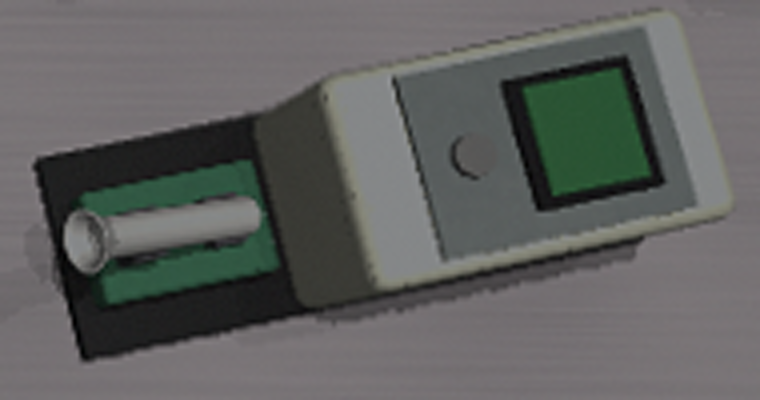

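View pics/c4.png

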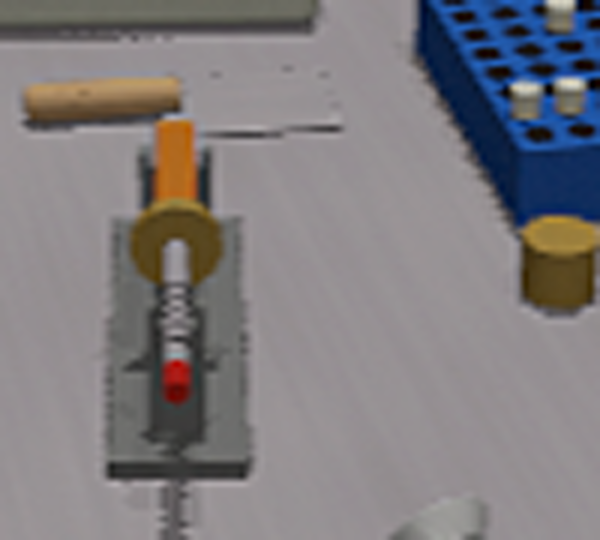

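View pics/c5.png

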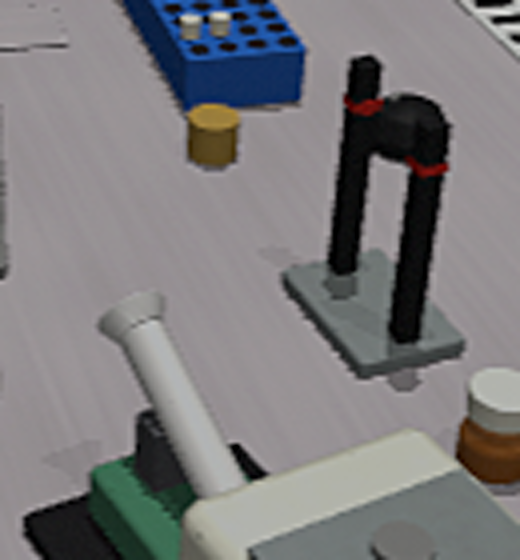

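```bash
cat > m.py <<'E'
from h import *
def px(x0,y0,s,x,y): return (y0+(y+.5)/s-.5, x0+(x+.5)/s-.5)
t1=lambda x,y:px(250,190,6,x,y)
t2=lambda x,y:px(350,100,6,x,y)
t3=lambda x,y:px(410,150,4,x,y)
s4=lambda x,y:px(270,170,6,x,y)
s5=lambda x,y:px(310,180,4,x,y)
ang=lambda a,b:np.arctan2(*(b-a)[[1,0]])
tip=atz('top',t1(640,263),.065); rear=atz('top',t1(121,147),.076); top_f=atz('top',t1(340,194),.076)
print('tip',tip,'rear',rear,'yaw',ang(rear,tip),np.linalg.norm((tip-rear)[:2]),'handle',ang(rear,top_f),np.linalg.norm(top_f-rear))
print('side tip',atz('side',s4(176,388),.065),'tri',tri(s4(176,385),t1(640,263)))
print('rear side',atz('side',s4(174,122),.076))
print('collar top', atz('top',t1(365,152),.065))
# cradle base corners z=.01
C=[atz('top',t1(*c),.01) for c in((107,83),(567,187),(532,326),(75,222))]
for c in C:print('cr',c)
print('cradle ctr',sum(C)/4,ang(C[0],C[1]),ang(C[3],C[2]))
print('mouth',tri(s5(132,313),t3(87,241)),atz('top',t3(87,241),.11),atz('side',s5(132,313),.11))
B=[atz('top',t3(*c),.01) for c in((37,160),(85,358),(310,305),(255,113))]
for b in B: print('base',b)
print('mill -y dir',ang(B[1],B[2]),ang(B[0],B[3]),'edge+90',ang(B[0],B[1])+np.pi/2)
for z in(.132,.142):
  H=[atz('top',t3(*c),z) for c in((325,80),(382,290),(730,210),(680,10))]
  print('house dirs',ang(H[1],H[2]),ang(H[0],H[3]))
# fork bases
F=[atz('top',t2(*c),.012) for c in((53,200),(75,350),(300,330))]
for f in F: print('fk',f)
print('fork y dir',ang(F[1],F[2]),ang(F[0],F[1]))
T=[atz('top',t2(*c),.157) for c in((128,142),(325,123))]
print('post tops',T,sum(T)/2,ang(*T),np.linalg.norm(T[0]-T[1]))
T=[tri(s5(*a),t2(*b)) for a,b in(((363,105),(122,188)),((429,168),(312,172)))]
print('bands',T)
T=[atz('side',s5(*a),.13) for a in ((363,103),(429,166))]
print('bands side',T,sum(T)/2)
T=[atz('side',s5(*a),.157) for a in ((365,63),(432,108))]
print('tops side',T,sum(T)/2)
E
python3 m.py
```

```text
tip [0.4125 0.0763 0.065 ] rear [0.455  0.2792 0.076 ] yaw -1.7773760063947415 0.20730006494468847 handle -1.7727763404458903 0.08793165947378742
side tip [0.4142 0.078  0.065 ] tri (array([0.413 , 0.0763, 0.0676]), np.float64(0.0015430930643672428))
rear side [0.4569 0.2741 0.076 ]
collar top [0.4551 0.1842 0.065 ]
cr [0.49   0.2969 0.01  ]
cr [0.4477 0.1032 0.01  ]
cr [0.39   0.1175 0.01  ]
cr [0.4311 0.3086 0.01  ]
cradle ctr [0.4397 0.2065 0.01  ] -1.7858748792231278 -1.782699504363183
mouth (array([ 0.4647, -0.0897,  0.109 ]), np.float64(0.0028766717719958344)) [ 0.4632 -0.0891  0.11  ] [ 0.4658 -0.091   0.11  ]
base [ 0.5278 -0.0847  0.01  ]
base [ 0.4037 -0.1112  0.01  ]
base [ 0.4373 -0.2529  0.01  ]
base [ 0.559  -0.2242  0.01  ]
mill -y dir -1.337664612413004 -1.3502014020998838 edge+90 -1.3604787080267187
house dirs -1.3494181259880331 -1.3674205807610524
house dirs -1.3494181259880331 -1.3674205807610524
fk [0.6752 0.0668 0.012 ]
fk [0.6087 0.0578 0.012 ]
fk [ 0.6179 -0.0378  0.012 ]
fork y dir -1.4741671687453843 -3.0074973421752795
post tops [array([0.648 , 0.0488, 0.157 ]), array([ 0.6557, -0.0235,  0.157 ])] [0.6519 0.0127 0.157 ] -1.465443303971493 0.07267380989350258
bands [(array([0.6448, 0.0471, 0.1262]), np.float64(0.007373871328372869)), (array([ 0.6515, -0.0251,  0.126 ]), np.float64(0.007318587095707489))]
bands side [array([0.6471, 0.0443, 0.13  ]), array([ 0.6535, -0.0279,  0.13  ])] [0.6503 0.0082 0.13  ]
tops side [array([0.6449, 0.0435, 0.157 ]), array([ 0.6591, -0.0126,  0.157 ])] [0.652  0.0154 0.157 ]
```

```bash
cat >> h.py <<'E'
def plan(pt,Rt,n=None,pose=None,dec=3):
    """constant row repeated n times reaching pt,Rt; returns row"""
    if pose is None:
        o=ctrl.get_obs(); p0=np.array(o['ee_pos']); R0=R.from_euler('xyz',o['eef_rot'])
    else: p0,R0=pose
    w=(R0.inv()*Rt).as_rotvec()
    if n is None: n=int(np.ceil(max(np.abs(w).max()/.08,np.linalg.norm(pt-p0)/.02,1)))
    while 1:
        S=sum((R0*R.from_rotvec(w*k/n)).as_matrix() for k in range(n))
        dx=np.linalg.solve(S,pt-p0)
        if np.abs(dx).max()<=.02 and np.abs(w).max()/n<=.08: break
        n+=1
    v=np.round(np.r_[dx/.02,w/n/.08],dec)
    p,Q=p0.copy(),R0
    for k in range(n):
        p=p+Q.apply(v[:3]*.02); Q=Q*R.from_rotvec(v[3:]*.08)
    print('n',n,'row',dict(zip(('x','y','z','wx','wy','wz'),v)),'end',p,'err',p-pt,'roterr',(Q.inv()*Rt).magnitude())
    return p,Q
def Rrod(yaw,pitch=0):
    """tool rotation so rod heads along yaw, down by pitch; tool x=-rod"""
    d=np.array([np.cos(yaw)*np.cos(pitch),np.sin(yaw)*np.cos(pitch),-np.sin(pitch)])
    y=np.array([-np.sin(yaw),np.cos(yaw),0]); x=-d
    return R.from_matrix(np.c_[x,y,np.cross(x,y)])
def tcp_for_grip(g,Q): return np.array(g)+Q.apply([0,0,ctrl.grasp_offset])
E
cat > g1.py <<'E'
from h import *
Q=Rrod(-1.779); g=np.array([.4457,.2316,.065]); t=tcp_for_grip(g,Q); print(Q.as_euler('xyz'),t)
a=plan(np.r_[t[:2],.17],Q)
plan(t,Q,pose=a)
E
python3 g1.py
```

```text
[3.1416 0.     1.3626] [0.4457 0.2316 0.0462]
n 20 row {'x': np.float64(-0.955), 'y': np.float64(0.177), 'z': np.float64(0.089), 'wx': np.float64(-0.0), 'wy': np.float64(0.0), 'wz': np.float64(0.861)} end [0.4455 0.2314 0.1698] err [-0.0002 -0.0002 -0.0002] roterr 0.00039993098471213795
n 7 row {'x': np.float64(0.001), 'y': np.float64(0.001), 'z': np.float64(0.883), 'wx': np.float64(-0.0), 'wy': np.float64(0.0), 'wz': np.float64(-0.001)} end [0.4457 0.2316 0.0462] err [-0. -0.  0.] roterr 0.00016167329745483887
```

>>> {"name": "carry_out", "arguments": {
  "deltas": [
    {"x": -0.955, "y": 0.177, "z": 0.089, "wz": 0.861, "jaw": 60},
    {"x": -0.955, "y": 0.177, "z": 0.089, "wz": 0.861},
    {"x": -0.955, "y": 0.177, "z": 0.089, "wz": 0.861},
    {"x": -0.955, "y": 0.177, "z": 0.089, "wz": 0.861},
    {"x": -0.955, "y": 0.177, "z": 0.089, "wz": 0.861},
    {"x": -0.955, "y": 0.177, "z": 0.089, "wz": 0.861},
    {"x": -0.955, "y": 0.177, "z": 0.089, "wz": 0.861},
    {"x": -0.955, "y": 0.177, "z": 0.089, "wz": 0.861},
    {"x": -0.955, "y": 0.177, "z": 0.089, "wz": 0.861},
    {"x": -0.955, "y": 0.177, "z": 0.089, "wz": 0.861}
  ]
}}

```text
invalid input
```

>>> {"name": "carry_out", "arguments": {
  "deltas": [
    {"x": -0.955, "y": 0.177, "z": 0.089, "wz": 0.861},
    {"x": -0.955, "y": 0.177, "z": 0.089, "wz": 0.861},
    {"x": -0.955, "y": 0.177, "z": 0.089, "wz": 0.861},
    {"x": -0.955, "y": 0.177, "z": 0.089, "wz": 0.861},
    {"x": -0.955, "y": 0.177, "z": 0.089, "wz": 0.861},
    {"x": -0.955, "y": 0.177, "z": 0.089, "wz": 0.861},
    {"x": -0.955, "y": 0.177, "z": 0.089, "wz": 0.861},
    {"x": -0.955, "y": 0.177, "z": 0.089, "wz": 0.861},
    {"x": -0.955, "y": 0.177, "z": 0.089, "wz": 0.861},
    {"x": -0.955, "y": 0.177, "z": 0.089, "wz": 0.861},
    {"x": 0},
    {"x": 0}
  ]
}}

```text
invalid input
```

Run:
```python
exec(open('g1.py').read())
cv2.imwrite('pics/t1.png',ctrl.camera('top')); s=ctrl.camera('side'); cv2.imwrite('pics/s1.png',cv2.resize(s[120:280,200:420],None,fx=3.5,fy=3.5,interpolation=cv2.INTER_CUBIC))
plan(t,Q); print(ctrl.get_obs()['qpos'])
```

```text
[3.1416 0.     1.3626] [0.4457 0.2316 0.0462]
n 20 row {'x': np.float64(-0.955), 'y': np.float64(0.177), 'z': np.float64(0.089), 'wx': np.float64(-0.0), 'wy': np.float64(0.0), 'wz': np.float64(0.861)} end [0.4455 0.2314 0.1698] err [-0.0002 -0.0002 -0.0002] roterr 0.00039993098471213795
n 7 row {'x': np.float64(0.001), 'y': np.float64(0.001), 'z': np.float64(0.883), 'wx': np.float64(-0.0), 'wy': np.float64(0.0), 'wz': np.float64(-0.001)} end [0.4457 0.2316 0.0462] err [-0. -0.  0.] roterr 0.00016167329745483887
n 20 row {'x': np.float64(-0.955), 'y': np.float64(0.177), 'z': np.float64(0.398), 'wx': np.float64(-0.0), 'wy': np.float64(0.0), 'wz': np.float64(0.861)} end [0.4455 0.2315 0.0462] err [-0.0002 -0.0001  0.    ] roterr 0.00037691792135208143
[ 1.1024  0.2999  1.521  -0.      1.3207 -0.0666]
```

>>> {"name": "carry_out", "arguments": {
  "deltas": [
    {"x": -0.955, "y": 0.177, "z": 0.089, "wx": 0, "wy": 0, "wz": 0.861, "jaw": 60}
  ]
}}

```text
time_s: 1.08
ee_pos: [0.2324, 0.5026, 0.2041]
eef_rot: [3.141, -0.0, 2.674]
force: [0.5, 0.1, 0.8]
grip_width: 0.0903
```

>>> {"name": "carry_out", "arguments": {
  "deltas": [
    {"x": -0.955, "y": 0.177, "z": 0.089, "wx": 0, "wy": 0, "wz": 0.861, "jaw": 60},
    {"x": -0.955, "y": 0.177, "z": 0.089, "wx": 0, "wy": 0, "wz": 0.861, "jaw": 60},
    {"x": -0.955, "y": 0.177, "z": 0.089, "wx": 0, "wy": 0, "wz": 0.861, "jaw": 60},
    {"x": -0.955, "y": 0.177, "z": 0.089, "wx": 0, "wy": 0, "wz": 0.861, "jaw": 60},
    {"x": -0.955, "y": 0.177, "z": 0.089, "wx": 0, "wy": 0, "wz": 0.861, "jaw": 60},
    {"x": -0.955, "y": 0.177, "z": 0.089, "wx": 0, "wy": 0, "wz": 0.861, "jaw": 60},
    {"x": -0.955, "y": 0.177, "z": 0.089, "wx": 0, "wy": 0, "wz": 0.861, "jaw": 60},
    {"x": -0.955, "y": 0.177, "z": 0.089, "wx": 0, "wy": 0, "wz": 0.861, "jaw": 60},
    {"x": -0.955, "y": 0.177, "z": 0.089, "wx": 0, "wy": 0, "wz": 0.861, "jaw": 60},
    {"x": -0.955, "y": 0.177, "z": 0.089, "wx": 0, "wy": 0, "wz": 0.861, "jaw": 60}
  ]
}}

```text
time_s: 1.92
ee_pos: [0.3922, 0.3941, 0.1857]
eef_rot: [-3.142, 0.0, 1.979]
force: [0.5, -0.1, 1.0]
grip_width: 0.0563
```

>>> {"name": "carry_out", "arguments": {
  "deltas": [
    {"x": -0.955, "y": 0.177, "z": 0.089, "wx": 0, "wy": 0, "wz": 0.861, "jaw": 60},
    {"x": -0.955, "y": 0.177, "z": 0.089, "wx": 0, "wy": 0, "wz": 0.861, "jaw": 60},
    {"x": -0.955, "y": 0.177, "z": 0.089, "wx": 0, "wy": 0, "wz": 0.861, "jaw": 60},
    {"x": -0.955, "y": 0.177, "z": 0.089, "wx": 0, "wy": 0, "wz": 0.861, "jaw": 60},
    {"x": -0.955, "y": 0.177, "z": 0.089, "wx": 0, "wy": 0, "wz": 0.861, "jaw": 60},
    {"x": -0.955, "y": 0.177, "z": 0.089, "wx": 0, "wy": 0, "wz": 0.861, "jaw": 60},
    {"x": -0.955, "y": 0.177, "z": 0.089, "wx": 0, "wy": 0, "wz": 0.861, "jaw": 60},
    {"x": -0.955, "y": 0.177, "z": 0.089, "wx": 0, "wy": 0, "wz": 0.861, "jaw": 60},
    {"x": -0.955, "y": 0.177, "z": 0.089, "wx": 0, "wy": 0, "wz": 0.861, "jaw": 60},
    {"x": 0, "y": 0, "z": 0, "wx": 0, "wy": 0, "wz": 0, "jaw": 60},
    {"x": 0, "y": 0, "z": 0, "wx": 0, "wy": 0, "wz": 0, "jaw": 60}
  ]
}}

```text
time_s: 2.83
ee_pos: [0.4457, 0.2311, 0.17]
eef_rot: [3.141, -0.0, 1.362]
force: [0.4, 1.1, 0.5]
grip_width: 0.0567
```

Run:
```python
from h import *
cv2.imwrite('pics/t1.png',ctrl.camera('top')); s=ctrl.camera('side'); cv2.imwrite('pics/s1.png',cv2.resize(s[120:280,200:420],None,fx=3.5,fy=3.5,interpolation=cv2.INTER_CUBIC))
Q=Rrod(-1.779); g=np.array([.4457,.2316,.065]); t=tcp_for_grip(g,Q)
plan(t,Q); print(ctrl.get_obs())
```

```text
n 7 row {'x': np.float64(-0.003), 'y': np.float64(0.001), 'z': np.float64(0.885), 'wx': np.float64(0.001), 'wy': np.float64(-0.001), 'wz': np.float64(0.002)} end [0.4456 0.2316 0.0461] err [-0.0001  0.     -0.0001] roterr 0.00041792855077323006
{'time_s': 2.9333, 'qpos': array([0.4072, 0.2271, 1.6985, 0.0001, 1.2155, 0.614 ]), 'joint_vel': array([ 0.01  ,  0.003 , -0.0022, -0.0015, -0.0002,  0.0045]), 'tau': array([ -0.8142, -47.6662, -33.5821,   0.0433,  -0.0268,   0.0166]), 'ee_pos': array([0.4456, 0.2321, 0.17  ]), 'eef_rot': array([ 3.1413, -0.0003,  1.3639]), 'force': array([ 0.3081,  0.9159, -0.0699]), 'moment': array([-0.0268,  0.0691,  0.0162]), 'grip_width': 0.05633462551401587}
```

View pics/s1.png

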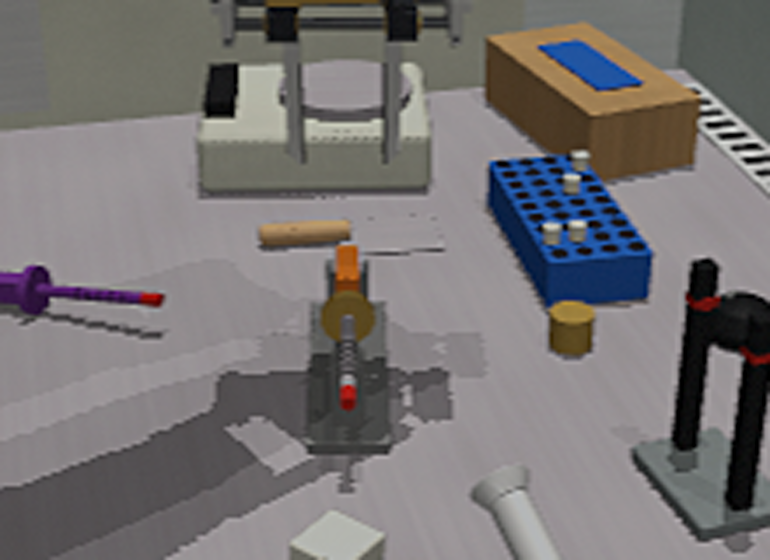

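View pics/t1.png

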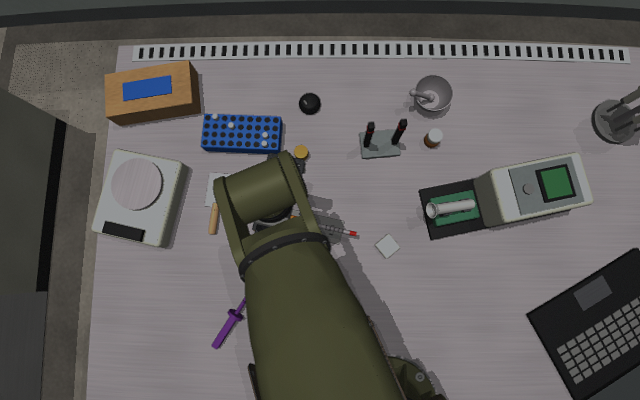

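The open fingers straddle the handle line in the side view: fingertips at about x=297 and x=390, handle at x=347 in the crop. Descending, then closing.

>>> {"name": "carry_out", "arguments": {
  "deltas": [
    {"x": 0, "y": 0, "z": 0.885, "wx": 0, "wy": 0, "wz": 0, "jaw": 60},
    {"x": 0, "y": 0, "z": 0.885, "wx": 0, "wy": 0, "wz": 0, "jaw": 60},
    {"x": 0, "y": 0, "z": 0.885, "wx": 0, "wy": 0, "wz": 0, "jaw": 60},
    {"x": 0, "y": 0, "z": 0.885, "wx": 0, "wy": 0, "wz": 0, "jaw": 60},
    {"x": 0, "y": 0, "z": 0.885, "wx": 0, "wy": 0, "wz": 0, "jaw": 60},
    {"x": 0, "y": 0, "z": 0.885, "wx": 0, "wy": 0, "wz": 0, "jaw": 60},
    {"x": 0, "y": 0, "z": 0.885, "wx": 0, "wy": 0, "wz": 0, "jaw": 60},
    {"x": 0, "y": 0, "z": 0, "wx": 0, "wy": 0, "wz": 0, "jaw": 60}
  ]
}}

```text
time_s: 3.6
ee_pos: [0.4439, 0.2317, 0.0431]
eef_rot: [-3.138, 0.003, 1.364]
force: [-0.4, 0.6, -0.5]
grip_width: 0.0566
```

Run:
```python
from h import *
s=ctrl.camera('side'); cv2.imwrite('pics/s2.png',cv2.resize(s[120:280,200:420],None,fx=3.5,fy=3.5,interpolation=cv2.INTER_CUBIC))
```

```text
(no output)
```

View pics/s2.png

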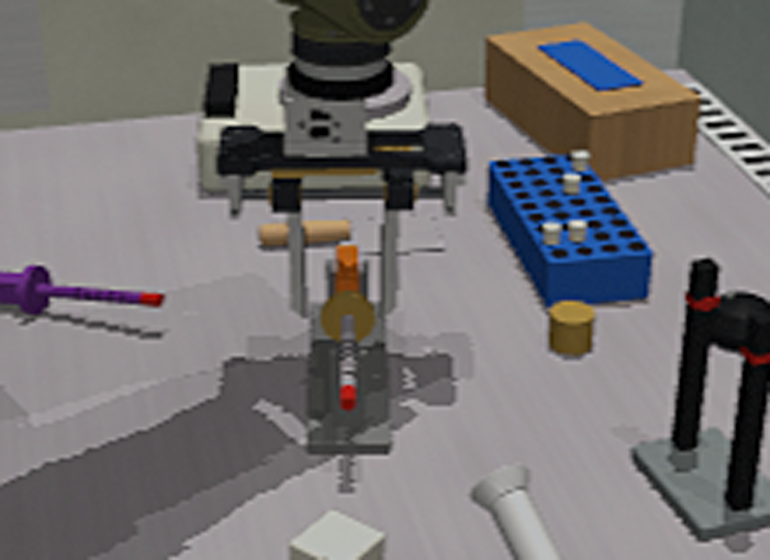

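The fingers are centred on the handle (fingers at x≈300 and 390, gauge at 347). Closing with 30 N, then lifting straight up.

>>> {"name": "carry_out", "arguments": {
  "deltas": [
    {"x": 0, "y": 0, "z": 0, "wx": 0, "wy": 0, "wz": 0, "jaw": 0},
    {"x": 0, "y": 0, "z": 0, "wx": 0, "wy": 0, "wz": 0, "jaw": 0},
    {"x": 0, "y": 0, "z": 0, "wx": 0, "wy": 0, "wz": 0, "jaw": 0},
    {"x": 0, "y": 0, "z": 0, "wx": 0, "wy": 0, "wz": 0, "jaw": 0},
    {"x": 0, "y": 0, "z": 0, "wx": 0, "wy": 0, "wz": 0, "jaw": 0},
    {"x": 0, "y": 0, "z": 0, "wx": 0, "wy": 0, "wz": 0, "jaw": 0},
    {"x": 0, "y": 0, "z": 0, "wx": 0, "wy": 0, "wz": 0, "jaw": 0},
    {"x": 0, "y": 0, "z": 0, "wx": 0, "wy": 0, "wz": 0, "jaw": 0},
    {"x": 0, "y": 0, "z": 0, "wx": 0, "wy": 0, "wz": 0, "jaw": 0}
  ],
  "squeeze": 30
}}

```text
time_s: 4.4
ee_pos: [0.4457, 0.2315, 0.0462]
eef_rot: [3.141, -0.0, 1.362]
force: [-0.3, 0.1, 4.3]
grip_width: 0.0178
```

>>> {"name": "carry_out", "arguments": {
  "deltas": [
    {"x": 0, "y": 0, "z": -0.4, "wx": 0, "wy": 0, "wz": 0, "jaw": 0},
    {"x": 0, "y": 0, "z": -0.6, "wx": 0, "wy": 0, "wz": 0, "jaw": 0},
    {"x": 0, "y": 0, "z": -0.8, "wx": 0, "wy": 0, "wz": 0, "jaw": 0},
    {"x": 0, "y": 0, "z": -0.8, "wx": 0, "wy": 0, "wz": 0, "jaw": 0},
    {"x": 0, "y": 0, "z": -0.8, "wx": 0, "wy": 0, "wz": 0, "jaw": 0},
    {"x": 0, "y": 0, "z": -0.8, "wx": 0, "wy": 0, "wz": 0, "jaw": 0},
    {"x": 0, "y": 0, "z": -0.8, "wx": 0, "wy": 0, "wz": 0, "jaw": 0},
    {"x": 0, "y": 0, "z": -0.8, "wx": 0, "wy": 0, "wz": 0, "jaw": 0},
    {"x": 0, "y": 0, "z": -0.8, "wx": 0, "wy": 0, "wz": 0, "jaw": 0},
    {"x": 0, "y": 0, "z": 0, "wx": 0, "wy": 0, "wz": 0, "jaw": 0},
    {"x": 0, "y": 0, "z": 0, "wx": 0, "wy": 0, "wz": 0, "jaw": 0}
  ]
}}

```text
time_s: 5.32
ee_pos: [0.4455, 0.2315, 0.1782]
eef_rot: [3.141, -0.001, 1.362]
force: [-0.6, -0.8, -1.6]
grip_width: 0.0177
```

Run:
```python
from h import *
cv2.imwrite('pics/t3.png',ctrl.camera('top'));s=ctrl.camera('side'); cv2.imwrite('pics/side3.png',s);cv2.imwrite('pics/s3.png',cv2.resize(s[120:280,200:420],None,fx=3.5,fy=3.5,interpolation=cv2.INTER_CUBIC))
for n in('side','top'):
  for l in ('gauge_tip','gauge_collar'): print(n,l,[(round(d['conf'],2),np.round(d['position'],1)) for d in ctrl.mark_of(n,l)][:4])
o=ctrl.get_obs();Q=R.from_euler('xyz',o['eef_rot']);g=o['ee_pos']-Q.apply([0,0,.0188])
tip=g+Q.apply([-.158,0,0]);print(g,tip,proj('side',tip),proj('top',tip))
```

```text
side gauge_tip [(0.71, array([221.3, 297.9])), (0.6, array([207. , 242.6]))]
side gauge_collar [(0.96, array([200.9, 210.9])), (0.84, array([162.7, 296.9]))]
top gauge_tip [(0.71, array([228.7, 360.2]))]
top gauge_collar [(0.75, array([216.7, 305.7])), (0.57, array([314.5, 234.1])), (0.39, array([231.8, 361.2]))]
[0.4453 0.2313 0.196 ] [0.4125 0.0768 0.1961] [297.6744 184.4594] [359.9295 228.719 ]
```

View pics/s3.png

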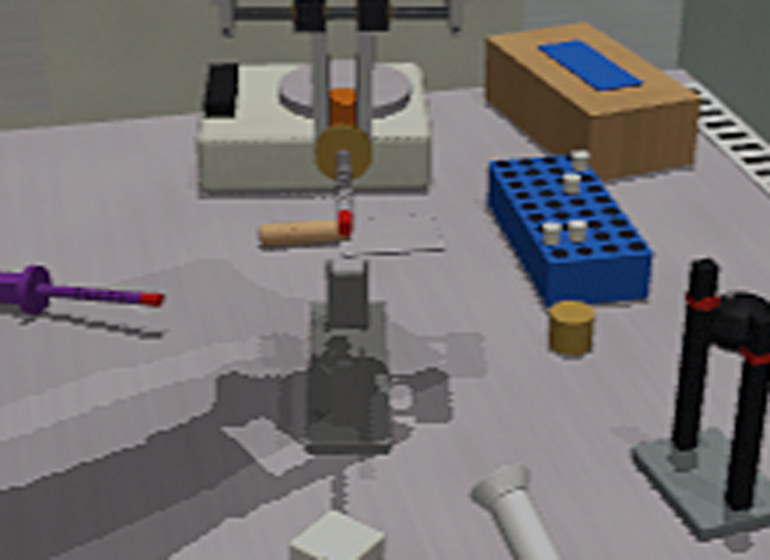

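View pics/t3.png

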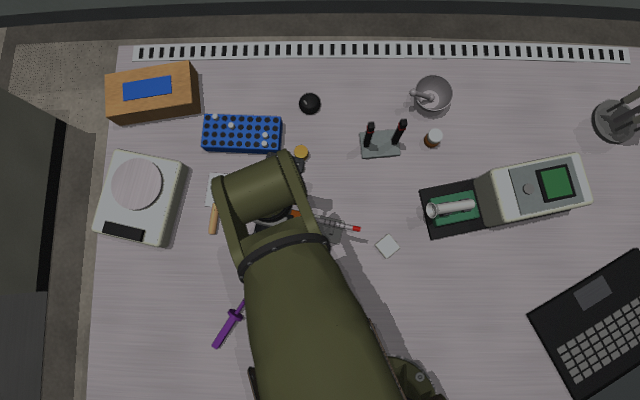

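```bash
cat > ov.py <<'E'
from h import *
import sys
m=np.array([.4645,-.090,.110]) if len(sys.argv)<2 else np.array(eval(sys.argv[1])); yaw=-1.353
c,s=np.cos(np.radians(25)),np.sin(np.radians(25))
d=np.array([np.cos(yaw)*c,np.sin(yaw)*c,-s]); h=np.array([-np.sin(yaw),np.cos(yaw),0]);u=np.cross(h,d)
for n,(x0,y0,w,hh),S in(('top',(415,180,90,60),8),('side',(315,235,80,70),8)):
    im=cv2.resize(cv2.imread(f'pics/{n}0.png')[y0:y0+hh,x0:x0+w],None,fx=S,fy=S,interpolation=cv2.INTER_CUBIC)
    q=lambda P:tuple(int(round(v)) for v in ((proj(n,P)-[x0,y0]+.5)*S-.5))
    for r,col in((.019,(0,0,255)),(.015,(255,255,0))):
        for a in np.linspace(0,6.28,60): cv2.circle(im,q(m+r*(np.cos(a)*h+np.sin(a)*u)),1,col,-1)
    for k in np.linspace(0,.125,30): cv2.circle(im,q(m+k*d),1,(0,255,0),-1)
    cv2.imwrite(f'pics/ov_{n}.png',im)
E
python3 ov.py
```

```text
(no output)
```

View pics/ov_top.png

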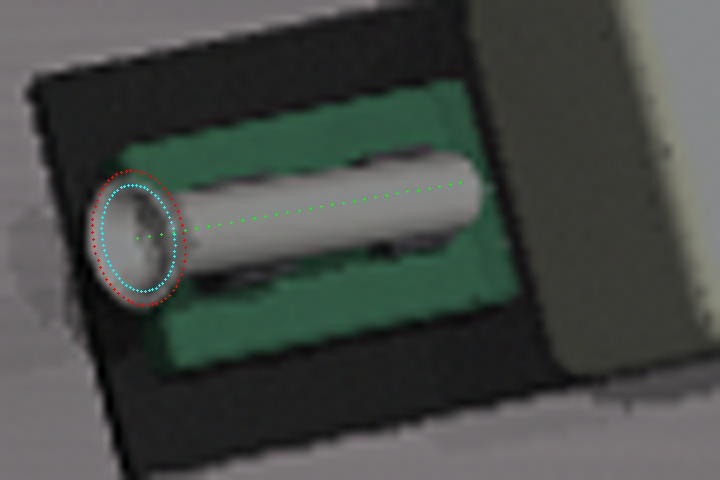

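View pics/ov_side.png

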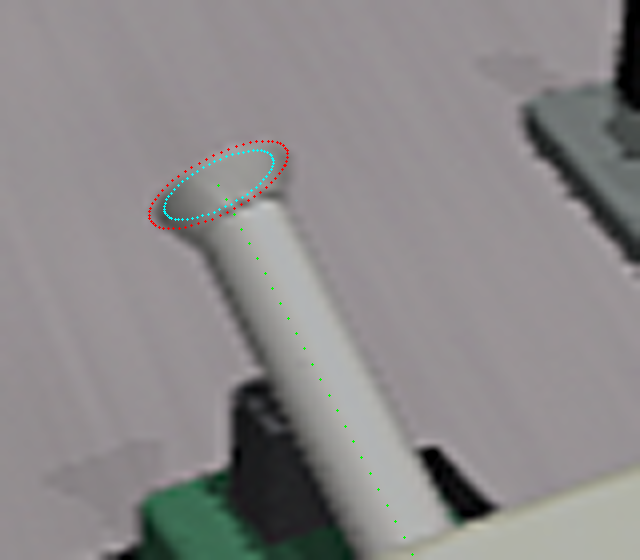

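The overlay fits the rim and tube axis to within about 1 mm in both views, with the rim at (432,210) top and (342,258) side. The tip sits where the grasp model predicts. Moving to a pre-insert pose on the tube axis.

```bash
cat > ins.py <<'E'
from h import *
m=np.array([.4645,-.090,.110]); yaw=-1.353; Q=Rrod(yaw,np.radians(25)); d=-Q.as_matrix()[:,0]
a=None
for k in (.05,.015,-.107): a=plan(tcp_for_grip(m-d*(k+.158),Q),Q,pose=a)
E
python3 ins.py
```

```text
n 7 row {'x': np.float64(-0.922), 'y': np.float64(-0.143), 'z': np.float64(-0.199), 'wx': np.float64(0.164), 'wy': np.float64(0.768), 'wz': np.float64(-0.75)} end [0.4221 0.1019 0.1809] err [0. 0. 0.] roterr 0.00019516743436803148
n 2 row {'x': np.float64(-0.876), 'y': np.float64(-0.001), 'z': np.float64(0.001), 'wx': np.float64(-0.001), 'wy': np.float64(0.001), 'wz': np.float64(0.001)} end [0.4289 0.0709 0.1661] err [-0.  0. -0.] roterr 8.649286429310898e-05
n 7 row {'x': np.float64(-0.872), 'y': np.float64(-0.0), 'z': np.float64(-0.0), 'wx': np.float64(0.0), 'wy': np.float64(-0.0), 'wz': np.float64(-0.0)} end [ 0.4528 -0.0372  0.1145] err [ 0.     -0.0001 -0.    ] roterr 8.649286429310898e-05
```

>>> {"name": "carry_out", "arguments": {
  "deltas": [
    {"x": -0.922, "y": -0.143, "z": -0.199, "wx": 0.164, "wy": 0.768, "wz": -0.75, "jaw": 0},
    {"x": -0.922, "y": -0.143, "z": -0.199, "wx": 0.164, "wy": 0.768, "wz": -0.75, "jaw": 0},
    {"x": -0.922, "y": -0.143, "z": -0.199, "wx": 0.164, "wy": 0.768, "wz": -0.75, "jaw": 0},
    {"x": -0.922, "y": -0.143, "z": -0.199, "wx": 0.164, "wy": 0.768, "wz": -0.75, "jaw": 0},
    {"x": -0.922, "y": -0.143, "z": -0.199, "wx": 0.164, "wy": 0.768, "wz": -0.75, "jaw": 0},
    {"x": -0.922, "y": -0.143, "z": -0.199, "wx": 0.164, "wy": 0.768, "wz": -0.75, "jaw": 0},
    {"x": -0.922, "y": -0.143, "z": -0.199, "wx": 0.164, "wy": 0.768, "wz": -0.75, "jaw": 0},
    {"x": 0, "y": 0, "z": 0, "wx": 0, "wy": 0, "wz": 0, "jaw": 0},
    {"x": 0, "y": 0, "z": 0, "wx": 0, "wy": 0, "wz": 0, "jaw": 0},
    {"x": 0, "y": 0, "z": 0, "wx": 0, "wy": 0, "wz": 0, "jaw": 0}
  ]
}}

```text
time_s: 6.45
ee_pos: [0.4224, 0.1022, 0.1815]
eef_rot: [3.141, -0.436, 1.787]
force: [0.1, 0.3, -1.4]
grip_width: 0.0172
```

```bash
cat > look.py <<'E'
from h import *
import sys
k=sys.argv[1]; m=np.array([.4645,-.090,.110])
o=ctrl.get_obs();Q=R.from_euler('xyz',o['eef_rot']);g=o['ee_pos']-Q.apply([0,0,.0188])
dd=-Q.as_matrix()[:,0]
for n,(x0,y0,w,hh),S in(('top',(350,170,130,80),6),('side',(270,150,130,120),5)):
    im=ctrl.camera(n); cv2.imwrite(f'pics/{n}_{k}.png',im); im=cv2.resize(im[y0:y0+hh,x0:x0+w],None,fx=S,fy=S,interpolation=cv2.INTER_CUBIC)
    raw=im.copy()
    q=lambda P:tuple(int(round(v)) for v in ((proj(n,P)-[x0,y0]+.5)*S-.5))
    for t in np.linspace(.048,.158,12): cv2.circle(im,q(g+t*dd),1,(0,255,0),-1)
    cv2.circle(im,q(m),2,(255,0,255),-1)
    cv2.imwrite(f'pics/l_{n}_{k}.png',im)
print(o['ee_pos'],o['eef_rot'],o['force'],o['moment'],o['qpos'],o['grip_width']); print('tip',g+dd*.158,'collar',g+dd*.048)
E
python3 look.py a; python3 ins.py
```

```text
[0.4224 0.1022 0.1815] [ 3.141  -0.4356  1.7874] [ 0.0832  0.292  -1.372 ] [-0.32   -0.044  -0.0093] [-0.103   0.1207  1.8591  0.4255  1.3291 -0.458 ] 0.017244127071204495
tip [ 0.4549 -0.0455  0.1318] collar [0.4334 0.0519 0.1782]
n 1 row {'x': np.float64(-0.058), 'y': np.float64(-0.021), 'z': np.float64(0.019), 'wx': np.float64(0.01), 'wy': np.float64(0.008), 'wz': np.float64(0.014)} end [0.422  0.1018 0.1809] err [-0.  0.  0.] roterr 4.425629040254327e-05
n 2 row {'x': np.float64(-0.875), 'y': np.float64(0.0), 'z': np.float64(-0.0), 'wx': np.float64(0.0), 'wy': np.float64(-0.0), 'wz': np.float64(0.0)} end [0.4289 0.0708 0.1661] err [-0.  0.  0.] roterr 4.425629040254327e-05
n 7 row {'x': np.float64(-0.871), 'y': np.float64(0.0), 'z': np.float64(-0.0), 'wx': np.float64(0.0), 'wy': np.float64(-0.0), 'wz': np.float64(0.0)} end [ 0.4528 -0.0371  0.1145] err [-0.      0.0001  0.    ] roterr 4.425629040254327e-05
```

View pics/l_top_a.png

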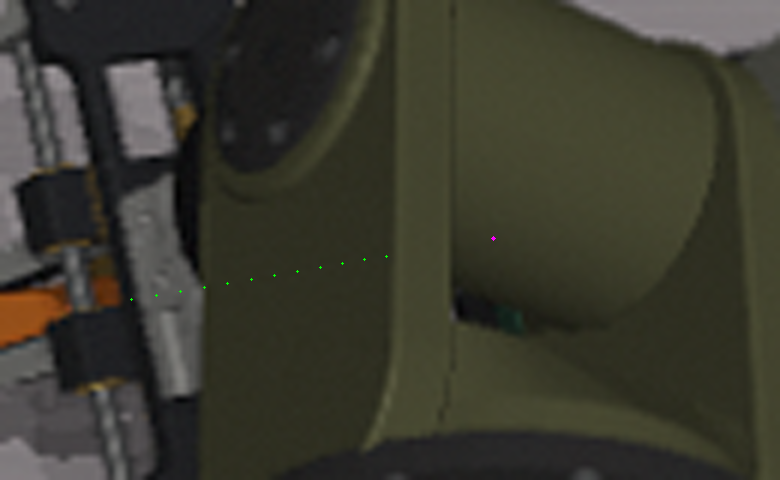

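View pics/l_side_a.png

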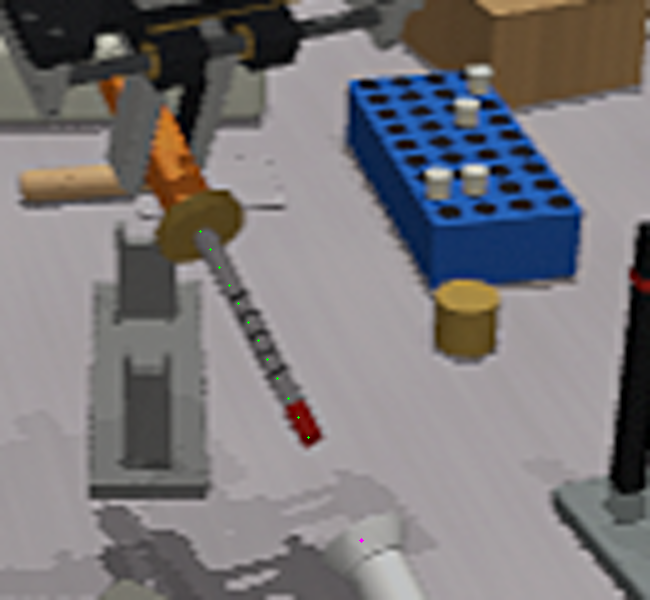

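The rod model matches the side picture (tip at crop (307,437)). The top view is occluded by the wrist. Entering the flare, then checking.

>>> {"name": "carry_out", "arguments": {
  "deltas": [
    {"x": -0.5, "y": -0.02, "z": 0.02, "wx": 0.01, "wy": 0.008, "wz": 0.014, "jaw": 0},
    {"x": -0.5, "y": 0, "z": 0, "wx": 0, "wy": 0, "wz": 0, "jaw": 0},
    {"x": -0.5, "y": 0, "z": 0, "wx": 0, "wy": 0, "wz": 0, "jaw": 0},
    {"x": -0.5, "y": 0, "z": 0, "wx": 0, "wy": 0, "wz": 0, "jaw": 0},
    {"x": -0.4, "y": 0, "z": 0, "wx": 0, "wy": 0, "wz": 0, "jaw": 0},
    {"x": 0, "y": 0, "z": 0, "wx": 0, "wy": 0, "wz": 0, "jaw": 0},
    {"x": 0, "y": 0, "z": 0, "wx": 0, "wy": 0, "wz": 0, "jaw": 0}
  ]
}}

```text
time_s: 7.13
ee_pos: [0.4314, 0.0592, 0.1606]
eef_rot: [-3.141, -0.437, 1.787]
force: [-1.0, 0.5, -0.5]
grip_width: 0.0178
```

```bash
python3 look.py b; python3 ins.py|tail -1
```

```text
[0.4314 0.0592 0.1606] [-3.141  -0.4374  1.7868] [-0.9695  0.5006 -0.5066] [-0.3388 -0.028  -0.0474] [-0.195   0.1742  1.851   0.4118  1.3232 -0.5553] 0.017797500583522155
tip [ 0.4637 -0.0884  0.1107] collar [0.4424 0.0089 0.1573]
n 7 row {'x': np.float64(-0.871), 'y': np.float64(0.0), 'z': np.float64(0.0), 'wx': np.float64(-0.0), 'wy': np.float64(0.0), 'wz': np.float64(-0.0)} end [ 0.4528 -0.0371  0.1146] err [-0.  0.  0.] roterr 0.00011435291911259662
```

View pics/l_side_b.png

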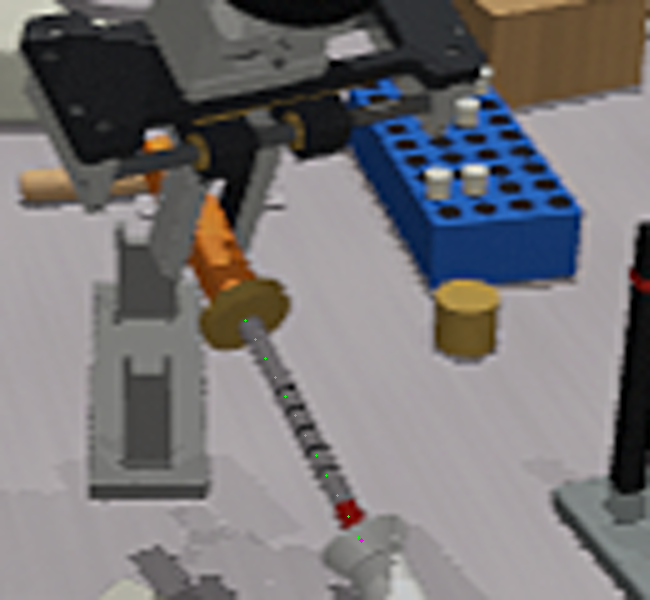

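The tip is in the centre of the mouth (crop (350,520)), and the forces are small. Sliding in.

>>> {"name": "carry_out", "arguments": {
  "deltas": [
    {"x": -0.4, "y": 0, "z": 0, "wx": 0, "wy": 0, "wz": 0, "jaw": 0},
    {"x": -0.5, "y": 0, "z": 0, "wx": 0, "wy": 0, "wz": 0, "jaw": 0},
    {"x": -0.5, "y": 0, "z": 0, "wx": 0, "wy": 0, "wz": 0, "jaw": 0},
    {"x": -0.5, "y": 0, "z": 0, "wx": 0, "wy": 0, "wz": 0, "jaw": 0},
    {"x": 0, "y": 0, "z": 0, "wx": 0, "wy": 0, "wz": 0, "jaw": 0}
  ]
}}

```text
time_s: 7.65
ee_pos: [0.4388, 0.0244, 0.1438]
eef_rot: [-3.14, -0.437, 1.786]
force: [-0.3, -0.2, -1.7]
grip_width: 0.018
```

>>> {"name": "carry_out", "arguments": {
  "deltas": [
    {"x": -0.5, "y": 0, "z": 0, "wx": 0, "wy": 0, "wz": 0, "jaw": 0},
    {"x": -0.5, "y": 0, "z": 0, "wx": 0, "wy": 0, "wz": 0, "jaw": 0},
    {"x": -0.5, "y": 0, "z": 0, "wx": 0, "wy": 0, "wz": 0, "jaw": 0},
    {"x": -0.5, "y": 0, "z": 0, "wx": 0, "wy": 0, "wz": 0, "jaw": 0},
    {"x": 0, "y": 0, "z": 0, "wx": 0, "wy": 0, "wz": 0, "jaw": 0}
  ]
}}

```text
time_s: 8.07
ee_pos: [0.4466, -0.0108, 0.1269]
eef_rot: [-3.141, -0.437, 1.786]
force: [0.0, 0.5, -2.3]
grip_width: 0.0177
```

>>> {"name": "carry_out", "arguments": {
  "deltas": [
    {"x": -0.4, "y": 0, "z": 0, "wx": 0, "wy": 0, "wz": 0, "jaw": 0},
    {"x": -0.4, "y": 0, "z": 0, "wx": 0, "wy": 0, "wz": 0, "jaw": 0},
    {"x": -0.4, "y": 0, "z": 0, "wx": 0, "wy": 0, "wz": 0, "jaw": 0},
    {"x": -0.15, "y": 0, "z": 0, "wx": 0, "wy": 0, "wz": 0, "jaw": 0},
    {"x": 0, "y": 0, "z": 0, "wx": 0, "wy": 0, "wz": 0, "jaw": 0}
  ]
}}

```text
time_s: 8.48
ee_pos: [0.4519, -0.0338, 0.1161]
eef_rot: [-3.141, -0.437, 1.787]
force: [-0.1, -1.0, -1.1]
grip_width: 0.0177
```

>>> {"name": "carry_out", "arguments": {
  "deltas": [
    {"x": -0.1, "y": 0, "z": 0, "wx": 0, "wy": 0, "wz": 0, "jaw": 0},
    {"x": -0.1, "y": 0, "z": 0, "wx": 0, "wy": 0, "wz": 0, "jaw": 0},
    {"x": 0, "y": 0, "z": 0, "wx": 0, "wy": 0, "wz": 0, "jaw": 0},
    {"x": 0, "y": 0, "z": 0, "wx": 0, "wy": 0, "wz": 0, "jaw": 0}
  ]
}}

```text
time_s: 8.82
ee_pos: [0.4526, -0.0368, 0.1148]
eef_rot: [3.141, -0.437, 1.788]
force: [0.2, 0.4, -1.3]
grip_width: 0.0178
```

```bash
python3 look.py c
```

```text
[ 0.4526 -0.0368  0.1148] [ 3.1414 -0.4371  1.7882] [ 0.1829  0.4385 -1.3102] [-0.2967 -0.0648  0.021 ] [-0.3752  0.3228  1.7835  0.3722  1.3088 -0.7399] 0.01779958773389757
tip [ 0.4852 -0.1843  0.0649] collar [ 0.4637 -0.087   0.1115]
```

View pics/l_side_c.png

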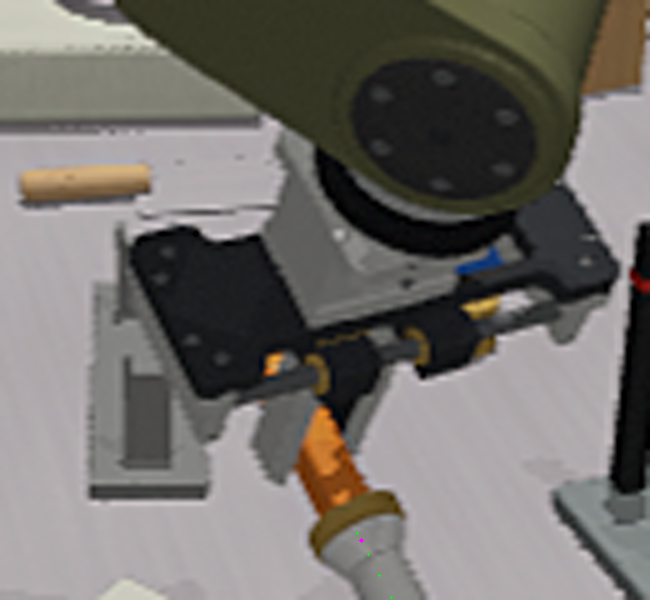

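The collar is just short of the mouth (crop (360,520)). Nudging on in 1 mm steps until the force rises.

>>> {"name": "carry_out", "arguments": {
  "deltas": [
    {"x": -0.05, "y": 0, "z": 0, "wx": 0, "wy": 0, "wz": 0, "jaw": 0},
    {"x": -0.05, "y": 0, "z": 0, "wx": 0, "wy": 0, "wz": 0, "jaw": 0},
    {"x": 0, "y": 0, "z": 0, "wx": 0, "wy": 0, "wz": 0, "jaw": 0}
  ]
}}

```text
time_s: 9.17
ee_pos: [0.453, -0.0381, 0.1142]
eef_rot: [3.141, -0.438, 1.788]
force: [-1.0, 5.1, 2.0]
grip_width: 0.0177
```

>>> {"name": "carry_out", "arguments": {
  "deltas": [
    {"x": -0.05, "y": 0, "z": 0, "wx": 0, "wy": 0, "wz": 0, "jaw": 0},
    {"x": 0, "y": 0, "z": 0, "wx": 0, "wy": 0, "wz": 0, "jaw": 0}
  ]
}}

```text
time_s: 9.33
ee_pos: [0.4531, -0.0382, 0.1142]
eef_rot: [3.141, -0.44, 1.789]
force: [-1.7, 12.0, 6.8]
grip_width: 0.0178
```

Contact: about 14 N along the axis with no further travel. Pressing 0.6 mm more and holding.

>>> {"name": "carry_out", "arguments": {
  "deltas": [
    {"x": -0.03, "y": 0, "z": 0, "wx": 0, "wy": 0, "wz": 0, "jaw": 0},
    {"x": 0, "y": 0, "z": 0, "wx": 0, "wy": 0, "wz": 0, "jaw": 0},
    {"x": 0, "y": 0, "z": 0, "wx": 0, "wy": 0, "wz": 0, "jaw": 0},
    {"x": 0, "y": 0, "z": 0, "wx": 0, "wy": 0, "wz": 0, "jaw": 0},
    {"x": 0, "y": 0, "z": 0, "wx": 0, "wy": 0, "wz": 0, "jaw": 0},
    {"x": 0, "y": 0, "z": 0, "wx": 0, "wy": 0, "wz": 0, "jaw": 0}
  ]
}}

```text
time_s: 9.83
ee_pos: [0.4531, -0.0382, 0.1141]
eef_rot: [3.141, -0.441, 1.789]
force: [-3.8, 15.4, 10.7]
grip_width: 0.0181
```

```bash
python3 look.py d
```

```text
[ 0.4531 -0.0382  0.1141] [ 3.1412 -0.4411  1.789 ] [-3.8249 15.3654 10.7115] [ 2.8628  0.6477 -0.1551] [-0.3791  0.3273  1.7804  0.3741  1.3115 -0.7451] 0.018062344973522132
tip [ 0.4858 -0.1855  0.0637] collar [ 0.4643 -0.0884  0.1106]
```

View pics/l_side_d.png

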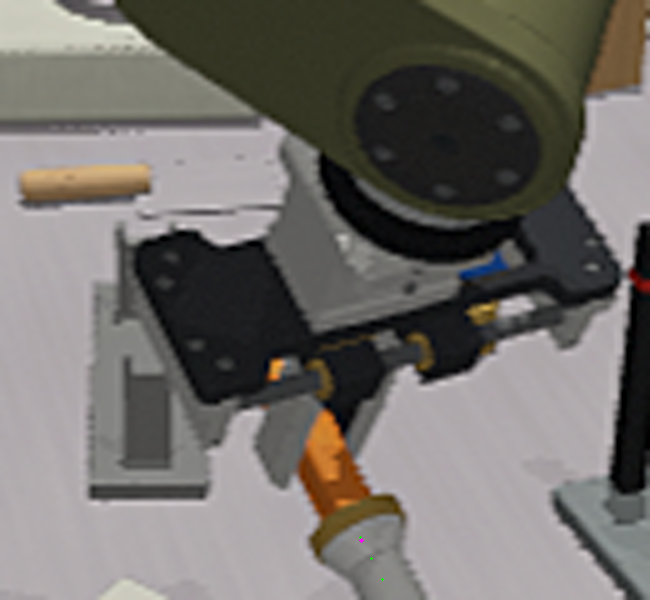

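The collar is flush on the rim with about 19 N of axial push. Drawing it out along the axis, 0.17 m.

>>> {"name": "carry_out", "arguments": {
  "deltas": [
    {"x": 0.2, "y": 0, "z": 0, "wx": 0, "wy": 0, "wz": 0, "jaw": 0},
    {"x": 0.5, "y": 0, "z": 0, "wx": 0, "wy": 0, "wz": 0, "jaw": 0},
    {"x": 0.6, "y": 0, "z": 0, "wx": 0, "wy": 0, "wz": 0, "jaw": 0},
    {"x": 0.6, "y": 0, "z": 0, "wx": 0, "wy": 0, "wz": 0, "jaw": 0},
    {"x": 0.6, "y": 0, "z": 0, "wx": 0, "wy": 0, "wz": 0, "jaw": 0},
    {"x": 0.6, "y": 0, "z": 0, "wx": 0, "wy": 0, "wz": 0, "jaw": 0},
    {"x": 0.6, "y": 0, "z": 0, "wx": 0, "wy": 0, "wz": 0, "jaw": 0},
    {"x": 0.6, "y": 0, "z": 0, "wx": 0, "wy": 0, "wz": 0, "jaw": 0},
    {"x": 0.6, "y": 0, "z": 0, "wx": 0, "wy": 0, "wz": 0, "jaw": 0}
  ]
}}

```text
time_s: 10.68
ee_pos: [0.4339, 0.0478, 0.1553]
eef_rot: [3.141, -0.437, 1.788]
force: [-0.6, -0.2, -1.6]
grip_width: 0.0181
```

>>> {"name": "carry_out", "arguments": {
  "deltas": [
    {"x": 0.6, "y": 0, "z": 0, "wx": 0, "wy": 0, "wz": 0, "jaw": 0},
    {"x": 0.6, "y": 0, "z": 0, "wx": 0, "wy": 0, "wz": 0, "jaw": 0},
    {"x": 0.6, "y": 0, "z": 0, "wx": 0, "wy": 0, "wz": 0, "jaw": 0},
    {"x": 0.6, "y": 0, "z": 0, "wx": 0, "wy": 0, "wz": 0, "jaw": 0},
    {"x": 0.6, "y": 0, "z": 0, "wx": 0, "wy": 0, "wz": 0, "jaw": 0},
    {"x": 0.2, "y": 0, "z": 0, "wx": 0, "wy": 0, "wz": 0, "jaw": 0},
    {"x": 0, "y": 0, "z": 0, "wx": 0, "wy": 0, "wz": 0, "jaw": 0},
    {"x": 0, "y": 0, "z": 0, "wx": 0, "wy": 0, "wz": 0, "jaw": 0},
    {"x": 0, "y": 0, "z": 0, "wx": 0, "wy": 0, "wz": 0, "jaw": 0}
  ]
}}

```text
time_s: 11.43
ee_pos: [0.4217, 0.103, 0.1816]
eef_rot: [-3.141, -0.437, 1.788]
force: [-0.1, -0.4, -1.7]
grip_width: 0.0176
```

```bash
python3 look.py e
```

```text
[0.4217 0.103  0.1816] [-3.1412 -0.4371  1.7877] [-0.0962 -0.3689 -1.7235] [-0.3231  0.0546  0.038 ] [-0.1018  0.1199  1.8602  0.4267  1.33   -0.4574] 0.017581580241919664
tip [ 0.4542 -0.0445  0.1317] collar [0.4327 0.0528 0.1783]
```

View pics/l_side_e.png

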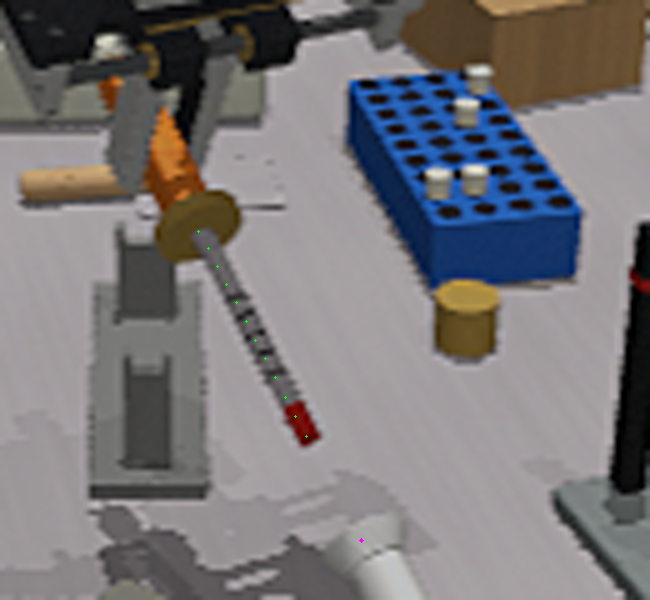

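The gauge is fully out with no slip. Now I refine the fork by overlay and plan the turn to level.

```bash
cat > fk.py <<'E'
from h import *
f=np.array([.6495,.0115,.13]); yf=.10
ex=np.array([np.cos(yf),np.sin(yf),0]);ey=np.array([-np.sin(yf),np.cos(yf),0])
if __name__=='__main__':
  for n,(x0,y0,w,hh),S in(('top',(350,100,70,70),8),('side',(375,180,70,100),7)):
    im=cv2.resize(cv2.imread(f'pics/{n}0.png')[y0:y0+hh,x0:x0+w],None,fx=S,fy=S,interpolation=cv2.INTER_CUBIC)
    q=lambda P:tuple(int(round(v)) for v in ((proj(n,P)-[x0,y0]+.5)*S-.5))
    b=f*[1,1,0]
    def box(c,a,bb,z,col):
        P=[q(c+sx*a/2*ex+sy*bb/2*ey+[0,0,z]) for sx,sy in((1,1),(1,-1),(-1,-1),(-1,1))]
        cv2.polylines(im,[np.array(P)],True,col,1)
    box(b,.07,.1,.012,(0,255,0))
    for s in(1,-1):
        for A,B in ((.016,.014),): 
            c=b+s*(.029+B/2)*ey
            box(c,A,B,.157,(255,255,0)); box(c,A,B,.13,(255,0,255))
    cv2.imwrite(f'pics/fk_{n}.png',im)
  g0=f-.218*ex; Q=Rrod(yf)
  o=ctrl.get_obs();Qn=R.from_euler('xyz',o['eef_rot']);g=o['ee_pos']-Qn.apply([0,0,.0188])
  a=plan(tcp_for_grip([g[0],g[1],.21],Q),Q)
  a=plan(tcp_for_grip([g0[0],g0[1],.21],Q),Q,pose=a)
E
python3 fk.py
```

```text
n 18 row {'x': np.float64(-0.012), 'y': np.float64(-0.012), 'z': np.float64(-0.031), 'wx': np.float64(0.22), 'wy': np.float64(-0.248), 'wz': np.float64(-0.992)} end [0.4235 0.0952 0.1911] err [ 0.      0.0001 -0.0001] roterr 0.0008000266045224104
n 6 row {'x': np.float64(0.012), 'y': np.float64(-0.882), 'z': np.float64(-0.001), 'wx': np.float64(0.0), 'wy': np.float64(0.0), 'wz': np.float64(-0.002)} end [ 0.4326 -0.0102  0.1912] err [-0.  0. -0.] roterr 0.00029224046711095683
```

View pics/fk_top.png

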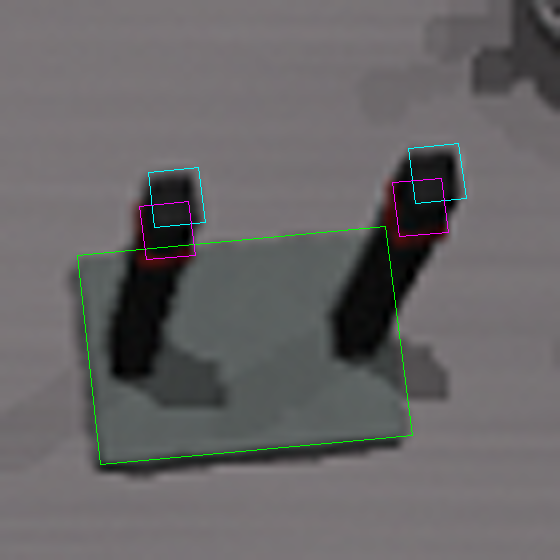

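View pics/fk_side.png

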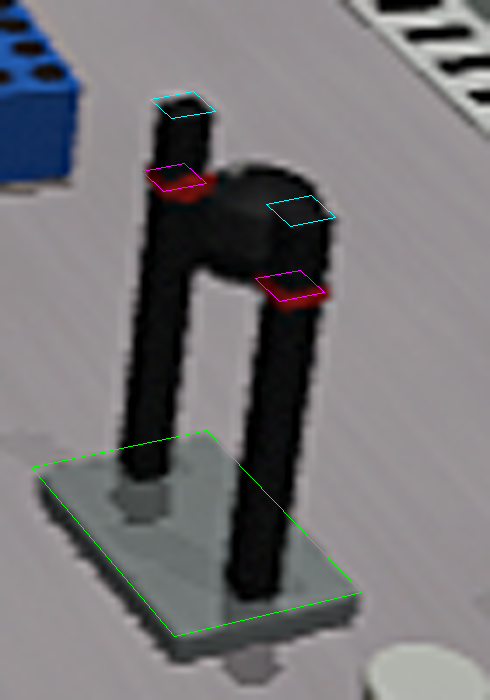

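The fork model fits within about 2 mm in both views. Turning and levelling in place.

>>> {"name": "carry_out", "arguments": {
  "deltas": [
    {"x": -0.012, "y": -0.012, "z": -0.031, "wx": 0.22, "wy": -0.248, "wz": -0.992, "jaw": 0},
    {"x": -0.012, "y": -0.012, "z": -0.031, "wx": 0.22, "wy": -0.248, "wz": -0.992, "jaw": 0},
    {"x": -0.012, "y": -0.012, "z": -0.031, "wx": 0.22, "wy": -0.248, "wz": -0.992, "jaw": 0},
    {"x": -0.012, "y": -0.012, "z": -0.031, "wx": 0.22, "wy": -0.248, "wz": -0.992, "jaw": 0},
    {"x": -0.012, "y": -0.012, "z": -0.031, "wx": 0.22, "wy": -0.248, "wz": -0.992, "jaw": 0},
    {"x": -0.012, "y": -0.012, "z": -0.031, "wx": 0.22, "wy": -0.248, "wz": -0.992, "jaw": 0},
    {"x": -0.012, "y": -0.012, "z": -0.031, "wx": 0.22, "wy": -0.248, "wz": -0.992, "jaw": 0},
    {"x": -0.012, "y": -0.012, "z": -0.031, "wx": 0.22, "wy": -0.248, "wz": -0.992, "jaw": 0},
    {"x": -0.012, "y": -0.012, "z": -0.031, "wx": 0.22, "wy": -0.248, "wz": -0.992, "jaw": 0}
  ]
}}

```text
time_s: 12.28
ee_pos: [0.4217, 0.0984, 0.186]
eef_rot: [3.056, -0.217, 2.537]
force: [-0.3, 0.0, -1.8]
grip_width: 0.0179
```

>>> {"name": "carry_out", "arguments": {
  "deltas": [
    {"x": -0.012, "y": -0.012, "z": -0.031, "wx": 0.22, "wy": -0.248, "wz": -0.992, "jaw": 0},
    {"x": -0.012, "y": -0.012, "z": -0.031, "wx": 0.22, "wy": -0.248, "wz": -0.992, "jaw": 0},
    {"x": -0.012, "y": -0.012, "z": -0.031, "wx": 0.22, "wy": -0.248, "wz": -0.992, "jaw": 0},
    {"x": -0.012, "y": -0.012, "z": -0.031, "wx": 0.22, "wy": -0.248, "wz": -0.992, "jaw": 0},
    {"x": -0.012, "y": -0.012, "z": -0.031, "wx": 0.22, "wy": -0.248, "wz": -0.992, "jaw": 0},
    {"x": -0.012, "y": -0.012, "z": -0.031, "wx": 0.22, "wy": -0.248, "wz": -0.992, "jaw": 0},
    {"x": -0.012, "y": -0.012, "z": -0.031, "wx": 0.22, "wy": -0.248, "wz": -0.992, "jaw": 0},
    {"x": -0.012, "y": -0.012, "z": -0.031, "wx": 0.22, "wy": -0.248, "wz": -0.992, "jaw": 0},
    {"x": -0.012, "y": -0.012, "z": -0.031, "wx": 0.22, "wy": -0.248, "wz": -0.992, "jaw": 0},
    {"x": 0, "y": 0, "z": 0, "wx": 0, "wy": 0, "wz": 0, "jaw": 0},
    {"x": 0, "y": 0, "z": 0, "wx": 0, "wy": 0, "wz": 0, "jaw": 0}
  ]
}}

```text
time_s: 13.2
ee_pos: [0.4233, 0.0955, 0.1913]
eef_rot: [3.141, -0.0, -3.044]
force: [0.6, 1.1, -2.0]
grip_width: 0.0177
```

```bash
cat > p2.py <<'E'
from fk import *
print(ctrl.get_obs()['ee_pos'],ctrl.get_obs()['eef_rot'],ctrl.get_obs()['qpos'])
g0=f-.218*ex; Q=Rrod(yf)
a=plan(tcp_for_grip([g0[0],g0[1],.21],Q),Q)
a=plan(tcp_for_grip([g0[0],g0[1],.13],Q),Q,pose=a)
a=plan(tcp_for_grip(f-.158*ex,Q),Q,pose=a)
E
python3 p2.py
```

```text
[0.4233 0.0955 0.1913] [ 3.1408 -0.0002 -3.0443] [ 0.137   0.0519  1.847   0.0008  1.2429 -1.5313]
n 6 row {'x': np.float64(0.01), 'y': np.float64(-0.885), 'z': np.float64(0.0), 'wx': np.float64(0.002), 'wy': np.float64(-0.0), 'wz': np.float64(-0.006)} end [ 0.4326 -0.0103  0.1912] err [-0.  0.  0.] roterr 0.0003283487586848827
n 5 row {'x': np.float64(-0.0), 'y': np.float64(0.0), 'z': np.float64(0.8), 'wx': np.float64(-0.0), 'wy': np.float64(-0.001), 'wz': np.float64(0.0)} end [ 0.4326 -0.0103  0.1112] err [-0. -0.  0.] roterr 0.0003264638079140833
n 4 row {'x': np.float64(-0.75), 'y': np.float64(-0.0), 'z': np.float64(0.001), 'wx': np.float64(-0.001), 'wy': np.float64(0.001), 'wz': np.float64(0.001)} end [ 0.4923 -0.0043  0.1112] err [-0. -0. -0.] roterr 0.00022919098838507075
```

>>> {"name": "carry_out", "arguments": {
  "deltas": [
    {"x": 0.01, "y": -0.885, "z": 0, "wx": 0, "wy": 0, "wz": -0.006, "jaw": 0},
    {"x": 0.01, "y": -0.885, "z": 0, "wx": 0, "wy": 0, "wz": -0.006, "jaw": 0},
    {"x": 0.01, "y": -0.885, "z": 0, "wx": 0, "wy": 0, "wz": -0.006, "jaw": 0},
    {"x": 0.01, "y": -0.885, "z": 0, "wx": 0, "wy": 0, "wz": -0.006, "jaw": 0},
    {"x": 0.01, "y": -0.885, "z": 0, "wx": 0, "wy": 0, "wz": -0.006, "jaw": 0},
    {"x": 0.01, "y": -0.885, "z": 0, "wx": 0, "wy": 0, "wz": -0.006, "jaw": 0},
    {"x": 0, "y": 0, "z": 0.8, "wx": 0, "wy": 0, "wz": 0, "jaw": 0},
    {"x": 0, "y": 0, "z": 0.8, "wx": 0, "wy": 0, "wz": 0, "jaw": 0},
    {"x": 0, "y": 0, "z": 0.8, "wx": 0, "wy": 0, "wz": 0, "jaw": 0},
    {"x": 0, "y": 0, "z": 0.8, "wx": 0, "wy": 0, "wz": 0, "jaw": 0},
    {"x": 0, "y": 0, "z": 0.8, "wx": 0, "wy": 0, "wz": 0, "jaw": 0},
    {"x": 0, "y": 0, "z": 0, "wx": 0, "wy": 0, "wz": 0, "jaw": 0}
  ]
}}

```text
time_s: 14.2
ee_pos: [0.4316, -0.0103, 0.1087]
eef_rot: [3.14, -0.004, -3.042]
force: [-0.6, 0.6, -1.2]
grip_width: 0.0178
```

```bash
cat > lf.py <<'E'
from fk import *
import sys
k=sys.argv[1]
o=ctrl.get_obs();Q=R.from_euler('xyz',o['eef_rot']);g=o['ee_pos']-Q.apply([0,0,.0188]);dd=-Q.as_matrix()[:,0]
print('tip',g+.158*dd,'err',g+.158*dd-f,o['eef_rot'],o['force'])
for n,(x0,y0,w,hh),S in(('top',(300,90,160,110),5),('side',(310,150,150,110),5)):
    im=ctrl.camera(n); cv2.imwrite(f'pics/{n}_{k}.png',im); im=cv2.resize(im[y0:y0+hh,x0:x0+w],None,fx=S,fy=S,interpolation=cv2.INTER_CUBIC)
    q=lambda P:tuple(int(round(v)) for v in ((proj(n,P)-[x0,y0]+.5)*S-.5))
    for t in np.linspace(.048,.158,12): cv2.circle(im,q(g+t*dd),1,(0,255,0),-1)
    cv2.circle(im,q(f),2,(255,0,255),-1)
    cv2.imwrite(f'pics/f_{n}_{k}.png',im)
E
python3 lf.py a; python3 p2.py|tail -1
```

```text
tip [0.5889 0.0053 0.1268] err [-0.0606 -0.0062 -0.0032] [ 3.1398 -0.0044 -3.0423] [-0.5602  0.6337 -1.2368]
n 4 row {'x': np.float64(-0.75), 'y': np.float64(0.0), 'z': np.float64(-0.0), 'wx': np.float64(0.0), 'wy': np.float64(-0.0), 'wz': np.float64(-0.0)} end [ 0.4923 -0.0043  0.1112] err [-0. -0. -0.] roterr 0.0001735232604037911
```

View pics/f_side_a.png

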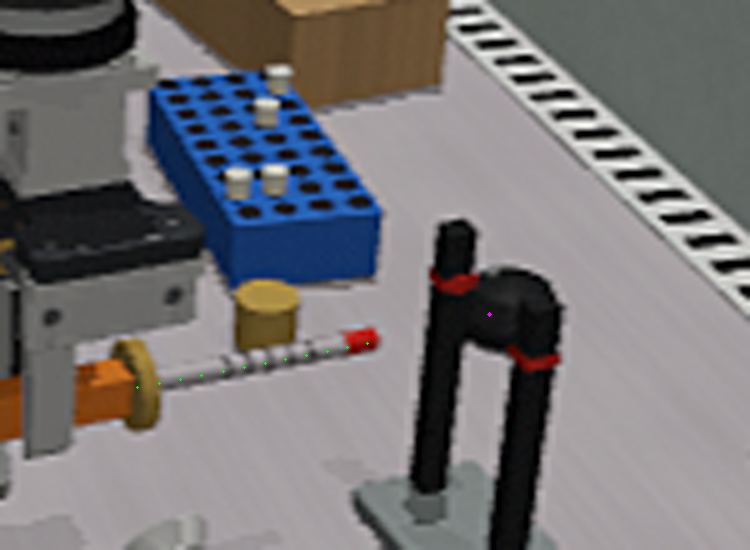

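View pics/f_top_a.png

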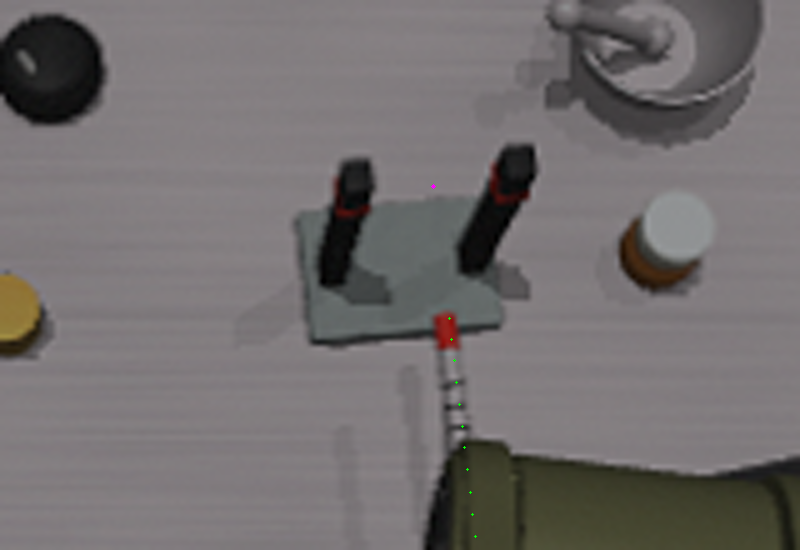

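The rod is level and lined up with the gap (tip at crop (362,340) side, (446,316) top). Advancing 60 mm.

>>> {"name": "carry_out", "arguments": {
  "deltas": [
    {"x": -0.5, "y": 0, "z": 0, "wx": 0, "wy": 0, "wz": 0, "jaw": 0},
    {"x": -0.5, "y": 0, "z": 0, "wx": 0, "wy": 0, "wz": 0, "jaw": 0},
    {"x": -0.5, "y": 0, "z": 0, "wx": 0, "wy": 0, "wz": 0, "jaw": 0},
    {"x": -0.5, "y": 0, "z": 0, "wx": 0, "wy": 0, "wz": 0, "jaw": 0},
    {"x": -0.5, "y": 0, "z": 0, "wx": 0, "wy": 0, "wz": 0, "jaw": 0},
    {"x": -0.5, "y": 0, "z": 0, "wx": 0, "wy": 0, "wz": 0, "jaw": 0},
    {"x": 0, "y": 0, "z": 0, "wx": 0, "wy": 0, "wz": 0, "jaw": 0},
    {"x": 0, "y": 0, "z": 0, "wx": 0, "wy": 0, "wz": 0, "jaw": 0},
    {"x": 0, "y": 0, "z": 0, "wx": 0, "wy": 0, "wz": 0, "jaw": 0},
    {"x": 0, "y": 0, "z": 0, "wx": 0, "wy": 0, "wz": 0, "jaw": 0}
  ]
}}

```text
time_s: 15.13
ee_pos: [0.4923, -0.0041, 0.1117]
eef_rot: [3.141, 0.001, -3.039]
force: [0.1, -0.9, -2.5]
grip_width: 0.0181
```

```bash
python3 lf.py b
```

```text
tip [0.6495 0.012  0.1306] err [-0.      0.0005  0.0006] [ 3.1414  0.0007 -3.0393] [ 0.0819 -0.8849 -2.4614]
```

View pics/f_side_b.png

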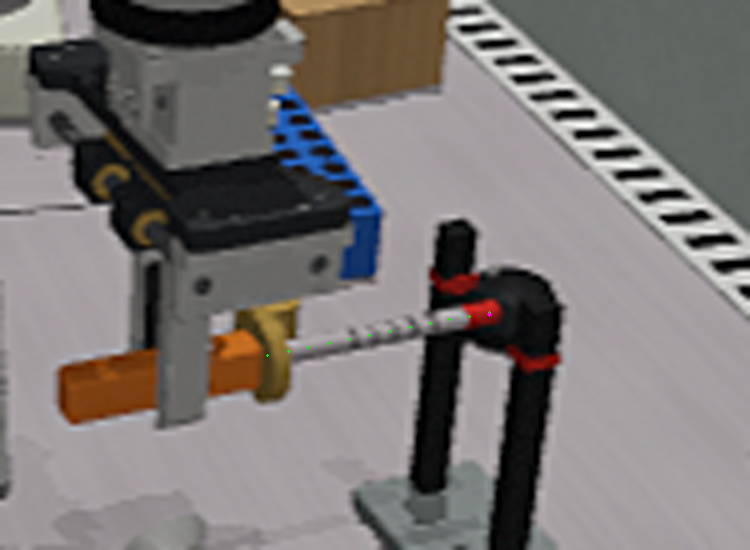

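View pics/f_top_b.png

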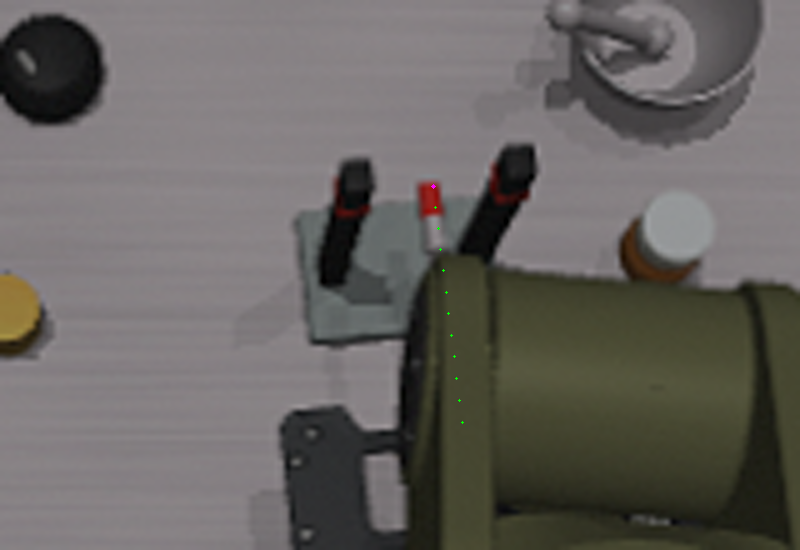

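View pics/top_b.png

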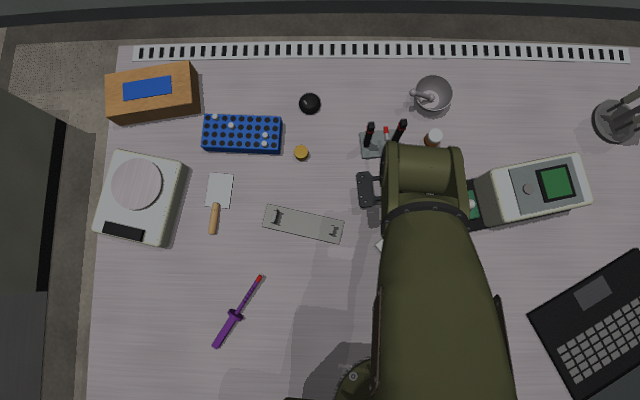

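The tip is midway between the posts: side crop (498,312), against a band middle of (494,320), and centred in the top view at (429,182). Nothing touches the gauge and the bystanders stand as before. Handing in.

Run:
```python
from h import *
o=ctrl.get_obs(); print(o['joint_vel'],o['grip_width'],o['time_s'],o['force'])
ctrl.hand_in()
```

```text
[ 0.0011  0.0018 -0.0019 -0.0003 -0.0014  0.0001] 0.017873385274362982 15.2333 [-0.1584 -0.884  -1.1331]
the job is handed in; nothing more can be done
```

I ran the dip-gauge job through and handed it in at about 15.2 s with the gauge still held in the reading fork. No verdict was reported.

- **Pick-up:** I took the orange-handled gauge from its cradle at 30 N grip and lifted it straight up. The purple look-alike was not touched.
- **Insertion:** I slid the rod down the tube until the collar stopped, with about 19 N along the axis and no further travel. I held it there for about 0.5 s, and the side picture showed the collar flush on the rim. My collar estimate at that point was about 1.7 mm from my measured mouth, so within the 9 mm limit.
- **Withdrawal:** I drew the gauge out until the tip was about 50 mm clear of the mouth. The side picture showed no noticeable slip in the grip.
- **Presentation:** The rod is level to about 0.1 degree from the tool pose. The computed tip is within 1 mm of my estimate of the reading point.
- **Final checks:** The arm was still and the grip width was 17.9 mm on the handle. Neither camera showed the gauge touching anything. The bystanders visible in the last top picture stood where they started, but the arm hid most of the sample box.

Two things disagreed slightly. The side picture put the tip about 1.6 pixels above the middle of the bands, perhaps 3 mm. My fork measurements also spread by a few millimetres. Both are well within the 15 mm limit.

The first two move calls were refused because their rows left out some fields, and nothing moved.

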